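Press a slide carrier under the spring clip and swing the clip clear

TASK

Bed the slide carrier in its holder: push it along the guides until it is fully home against the end stop, its feeler pin pressed in, then swing the spring clip right round onto the carrier's edge as far as the clip's limit pin and let it press there, untouched, for three seconds. Then swing the clip all the way back to its parking pin, leaving the carrier home. Do it gently, with light pushes (at most about 12 N on the carrier, 15 N on the clip), and do not disturb the things standing round the holder.

Things in the scene. Friction and masses are not known exactly. Their poses are not given: they have to be found in the camera images.
- holder: Fixed grey metal holder, plate 220 x 150 mm, its bed 20 mm above the worktop. Origin on the worktop below the guides' centre line; x runs along the guides to the end stop, y left, z up. Plate: x -120..+100, y -45..+105 mm. Guide strips 5 mm high at y +-26.5 mm, x -105..+35 mm; open at the -x end. The end stop is clamped anywhere with its face at x +40..+74 mm (not given: feel for it). Clip pivot at x +40, y +70 mm.
- feeler (a joint): Brass feeler pin, 6 mm thick, in the middle of the end stop's face, 4 mm above the bed, pressed in along the holder's x: 0 m = out, 3 mm proud of the face, until the carrier meets it; 0.003 = flush, carrier home. Very light spring (0.25 N): it cannot push the carrier back. The reading is noisy. The end stop, a steel block 14 mm high and 44 mm wide, is rigid.
- pivot (a point): The clip's upright pivot screw: point on the screw's axis at the height of the clip's leaf, 16.5 mm above the bed; same axes as the holder.
- carrier_end (a point): Centre of the slide carrier's far end face, 4 mm above its underside; axes as the carrier's. The carrier is a loose black frame 96 mm long, 44 wide, 8 thick, about 0.12 kg, with a glass slide let in, lying between the guides (1 mm play each side). Home = this face flush on the end stop.
- lip (a point): Centre of the carrier's upright thumb lip at its near end (92 mm behind the far end): black plate 8 mm thick along x, 30 mm wide, top 22 mm and this point 14 mm above the bed. Pushed towards +x from behind, it slides the carrier along the guides; that takes 1 to 3 N, then the stop is rigid.
- clip_post (a point): The clip's upright thumb post: round, 10 mm in diameter, 60 mm from the pivot axis, on a 20 mm steel ball foot at the end of the clip's leaf. This point is 10 mm below the post's top and 48.5 mm above the bed; the bare post runs from 28 to 58 mm above the bed. The clip is swung by pushing the post sideways.
- clip_leaf: The clip's sprung steel leaf with ball foot and post; origin on the pivot axis 16.5 mm above the bed; the leaf points along its own -x. It bends upward against a spring. The ball foot hangs 1.5 mm lower than the carrier's top, so it rides up onto the carrier's edge when pushed (some 3 to 8 N at the post), then presses down with about 5 N.
- clip_swing (a joint): Clip's swing about its pivot (rad): 0 = parked, leaf along the holder's -x, on its rigid parking pin; grows counter-clockwise from above (post goes towards the carrier) to 1.31 = on its rigid limit pin, foot on the carrier's edge. Stiff pivot (1 N at the post), stays where left. Post from pivot in holder axes: 60 mm x (-cos, -sin). Starts 0.15 to 0.4.
- dropper_bottle: Bystander: brown dropping bottle, 35 mm wide, 92 mm high, standing beside the holder; origin under its centre.
- coverslip_carton: Bystander: small carton 34 x 53 x 22 mm lying beside the holder; origin under its centre.
- small_beaker: Bystander: glass beaker 53 mm wide, 66 mm high, beside the holder; origin under its centre.
- carrier: The same slide carrier: origin under its centre (48 mm behind its far end face), x along its length towards the stop, z up.
Things that resemble listed ones, but are neither listed nor needed, are in the scene too. Of the things that look like the carrier, the middle-sized one is meant.

How it is judged:
On the way, in this order (a step that is already met when the one before it is completed fails the run):
1. the carrier is pushed fully home against the stop (feeler pin pressed in more than 1.5 mm of its 3 mm) while the clip is still clear of it (value of joint feeler above 0.0015 m and z of carrier_end in the frame of holder below 0.0255 m and value of joint clip_swing below 0.6 rad), for 0.2 s.
2. the clip stands at its limit on the carrier's edge (swing over 1.26 rad), not touched by the robot, for 2.5 s, the carrier still home (value of joint feeler above 0.0015 m and z of carrier_end in the frame of holder below 0.0255 m and value of joint clip_swing above 1.26 rad and contact force between each of the fingers, the arm and clip_leaf below 0.2 N), for 2.5 s.
At the end, for the whole second after the job is handed in: The clip is back against its parking pin (swing under 0.05 rad), at rest and untouched, and the carrier lies flat in the guides against the end stop (feeler pin still pressed in more than 1.5 mm) (value of joint feeler above 0.0015 m and z of carrier_end in the frame of holder below 0.0255 m and value of joint clip_swing below 0.05 rad and linear speed of clip_leaf below 0.01 m/s and contact force between each of the fingers, the arm and clip_leaf below 0.2 N).
It fails at once if the carrier is pushed with more than 12 N (contact force between the fingers and carrier above 12 N).
It fails at once if the clip is pushed with more than 15 N (contact force between the fingers and clip_leaf above 15 N).
It fails at once if a bystander beside the holder is moved more than 15 mm (distance of any of dropper_bottle, coverslip_carton, small_beaker from where it was at the start of the episode above 0.015 m).
It also fails if it takes over 72 s, if anything falls off the work surface, if the arm or the gripper's body presses on something with over 40 N, if the wrist force passes 120 N, or if a joint passes its speed limit or range.

ROBOT

A 6-joint arm with a two-finger parallel gripper is mounted at the origin on a cart in front of the work surface, level with it; the furniture and walls round the work are solid. World frame = base frame: x ahead of the robot, y to its left, z up, the work surface at z = 0. Lengths are in m, angles in rad, forces in N, time in s.
With the tool pointing down it reaches from about 0.35 to 0.85 m from the base axis. Payload 8.1 kg.
Tool frame: the origin (TCP) lies at the centre of the arm's flange, where the gripper is bolted on; the fingertips stand 186 mm ahead of it and the grasp point (between the pads) lies 167 mm ahead of it; z points along the fingers, y is the line along which they close (so a half turn about z gives the same grasp; the last joint's range is limited). The gripper opens to 93 mm and grips with 3 to 60 N. Pads are 15 mm wide; open, the fingers measure 128 mm over their backs; the gripper's body (75 mm by 188 mm) begins 65 mm behind the grasp point.
Start: joints at [-1.357, 0.13, 1.488, -0, 1.523, -0.085], TCP at [0.177, -0.573, 0.405] pointing down, gripper open.
Joint ranges: [-2.96, 2.96], [-0.89, 2.26], [0.02, 2.5], [-1.34, 4.48], [0, 2.73], [-2.66, 2.66]. Speed limits (rad/s): [2.39, 2.39, 2.79, 3.14, 3.14, 3.14].

INTERFACE

Orientations are given as a rotation vector (axis times angle).
In Python, from plant import read_state, read_camera, camera_params, robot gives the robot as it stands.
- The arm moves only by the tool carry_out, never from a script. Its argument "targets" is a list of rows, each an object of numbers: "hand": the opening in per cent of the stroke, from 0 (shut) to 100 (fully open); "x", "y", "z": the shift along the tool's x, y, z in m; "ax", "ay", "az": the turn, a rotation vector about the tool's x, y, z in rad. In form: [{"hand": .., "x": .., "y": .., "z": .., "ax": .., "ay": .., "az": ..}, ...]. A call has 1 to 8 rows; each row is the pose to reach, as a shift and turn from the pose commanded when the call began, along the tool's axes at that moment; what a row does not reach only later rows make up. A row lasts 1/8 s, in which the tool goes at most 62.5 mm and 10.7 degrees, less where a joint would pass 70% of its speed; a pose out of reach is approached as far as the arm can. A call with a gripper value outside its range is refused whole. The fingers move at their own pace and stop on an object; "newtons" is the grip in N (left out, the last holds). Time passes only in rows, so rows that repeat a pose let the fingers close. It gives the time, the measured TCP pose, the force, the opening and the grip force at its end, in the units of the state.
- read_state(): the state, without advancing time (a new reading comes with each control period).
- read_camera(name): name is "scene" or "top"; returns (picture, depth): 420x560x3 uint8, blue, green, red; 420x560 float32, m along the optical axis (not along the pixel's ray), 0 where there is no reading.
- camera_params(name): a dict with "fx", "fy", "cx", "cy" (pixels), "k1" (the pictures are not rectified: a ray, as slopes to the right and down, at radius r is drawn at 1 + k1 r^2 times it, then the intrinsics apply), "position" and "rotation" of the camera in the world. Camera axes: x right, y up, looking along -z (the intrinsics and any distortion apply to the point x, -y, -z); pixel columns grow to the right and rows downward; lengths in m; the calibration is good to about 2 mm. A picture is of the moment at which its call begins. camera_params takes no time and is no camera call.
- robot.close_job(): hands the job in; it is judged then, once.
The state is a dict: "t": time; "q": joint angles; "dq": joint speeds; "joint_torque": joint torques, N m; "tool_pos": TCP position; "orientation": TCP orientation; "force": force on the tool from outside, world axes, zero at the start; "wrist_torque": the same for the moment, N m; "opening": finger opening in m; "gripper_force": force on a finger pad.
Only numpy, scipy, OpenCV 4.12 (cv2) and the standard library are available. Lean on these libraries where they do the work, as an engineer would, in place of code of your own. Each camera call takes 0.05 s, during which the arm holds its last target. There are 200 camera calls.

## Working session

There is one attempt and no reset: what is moved stays moved. The work goes in short steps, Python scripts to look and compute and a tool call to move; the robot and the scene stay as the last step left them, time stands still between calls to the robot, and variables do not carry over. Pictures are saved under pics/ and viewed, at most 10 in all, crops included, and the job is handed in when it is done.

Besides the shell and the picture viewer there is one more tool, called after "Emit:" as name(argument=value, ...), one argument or row to a line, values as JSON. carry_out: Moves the arm, as the interface text tells. Its arguments: {"type":"object","properties":{"targets":{"type":"array","items":{"type":"object","properties":{"hand":{"type":"number"},"x":{"type":"number"},"y":{"type":"number"},"z":{"type":"number"},"ax":{"type":"number"},"ay":{"type":"number"},"az":{"type":"number"}}}},"newtons":{"type":"number"}},"required":["targets"]}

```bash
mkdir -p pics; cat > h.py <<'E'
import numpy as np, cv2
from plant import read_state, read_camera, camera_params, robot
def grab(n):
    p,d=read_camera(n); return p,d
def ray(n,u,v):
    c=camera_params(n); x=(u-c["cx"])/c["fx"]; y=(v-c["cy"])/c["fy"]
    a,b=x,y
    for _ in range(20):
        s=1+c["k1"]*(a*a+b*b); a,b=x/s,y/s
    R=np.array(c["rotation"]); 
    if R.shape!=(3,3): R=cv2.Rodrigues(R.astype(float))[0]
    return np.array(c["position"]),R@np.array([a,-b,-1.])
def onz(n,u,v,z):
    p,d=ray(n,u,v); return p+d*(z-p[2])/d[2]
def bydepth(n,u,v,dep):
    p,d=ray(n,u,v); return p+d*dep
def proj(n,P):
    c=camera_params(n);R=np.array(c["rotation"])
    if R.shape!=(3,3): R=cv2.Rodrigues(R.astype(float))[0]
    q=R.T@(np.array(P)-c["position"]); a,b=q[0]/-q[2],-q[1]/-q[2]
    s=1+c["k1"]*(a*a+b*b); return a*s*c["fx"]+c["cx"],b*s*c["fy"]+c["cy"]
E
python3 - <<'E'
from h import *
for n in("top","scene"):
    p,d=grab(n); cv2.imwrite(f"pics/{n}0.png",p); np.save(f"{n}0.npy",d)
    print(camera_params(n))
s=read_state();print({k:np.round(v,4) for k,v in s.items()})
E
```

```text
{'fx': 412.9211580416054, 'fy': 412.9211580416054, 'cx': 279.5005802441333, 'cy': 217.32888940890686, 'k1': -0.11028280377073607, 'position': array([ 0.43088509, -0.01290882,  0.92590605]), 'rotation': array([ 0.17873173, -0.17093914, -1.52118922])}
{'fx': 384.19968583165905, 'fy': 384.19968583165905, 'cx': 283.38744433151203, 'cy': 211.3420876660499, 'k1': -0.07523904540442586, 'position': array([0.00589059, 0.39081276, 0.5286717 ]), 'rotation': array([ 0.58662651, -1.08554511, -1.94239797])}
{'t': np.float64(0.1), 'q': array([-1.3574,  0.1311,  1.4892, -0.    ,  1.523 , -0.0854]), 'dq': array([ 0.0006, -0.0017, -0.002 ,  0.0008,  0.0003, -0.0001]), 'joint_torque': array([ 6.00000e-04, -5.61340e+01, -4.93096e+01,  7.72000e-02,
        2.91000e-02, -1.00000e-04]), 'tool_pos': array([ 0.1766, -0.5732,  0.4038]), 'orientation': array([-3.105e+00, -4.674e-01,  2.000e-04]), 'force': array([ 0.3697, -0.6614, -0.1142]), 'wrist_torque': array([ 0.0034,  0.0069, -0.0247]), 'gripper_force': np.float64(0.0), 'opening': np.float64(0.0927)}
```

View pics/top0.png

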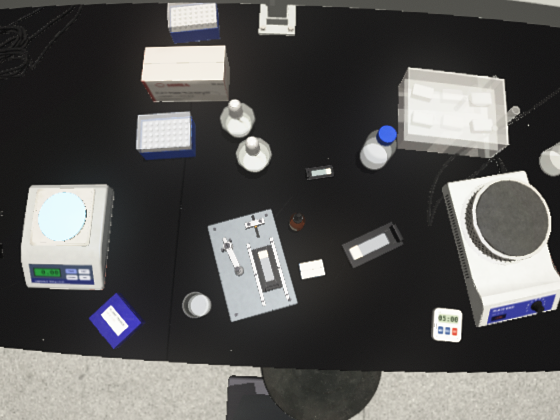

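View pics/scene0.png

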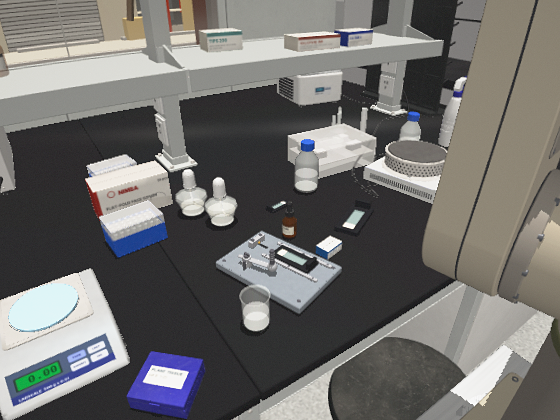

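The top view shows the grey holder at (252,265). There are three carrier look-alikes: the small one at (319,172), the large one at (373,245), and the middle-sized one between the guides at (266,268). By the description it is the middle one. The clip is at (232,258), the end stop at (255,225), the beaker at (196,305), the bottle at (297,222) and the carton at (312,269).

```bash
python3 - <<'E'
from h import *
p=cv2.imread("pics/top0.png"); c=p[195:335,180:330]; cv2.imwrite("pics/c1.png",cv2.resize(c,None,fx=4.2,fy=4.2,interpolation=cv2.INTER_CUBIC))
q=cv2.imread("pics/scene0.png"); c=q[220:345,205:355]; cv2.imwrite("pics/c2.png",cv2.resize(c,None,fx=4.6,fy=4.6,interpolation=cv2.INTER_CUBIC))
d=np.load("top0.npy")
# plate points: by depth z ~0.02
H=np.zeros(p.shape[:2],bool);P=[]
for v in range(195,335):
  for u in range(190,320):
    if d[v,u]>0:
      X=bydepth("top",u,v,d[v,u])
      b,g,r=map(int,p[v,u])
      if 0.012<X[2]<0.03 and 60<g<220 and abs(b-r)<45: H[v,u]=1
m=H.astype(np.uint8)*255
m=cv2.morphologyEx(m,cv2.MORPH_OPEN,np.ones((3,3)))
cs=max(cv2.findContours(m,cv2.RETR_EXTERNAL,cv2.CHAIN_APPROX_NONE)[0],key=cv2.contourArea)[:,0]
W=np.array([onz("top",u,v,.02)[:2] for u,v in cs]).astype(np.float32)
r=cv2.minAreaRect(W);print(r,cv2.boxPoints(r),len(cs))
for n,(u,v),z in(("stop",(255,225),.034),("clip end",(238,270),.06),("pivot",(226,240),.036),("lip",(268,288),.04),("bottle",(297,222),.05),("carton",(312,269),.022),("beaker",(196,305),.05)):
  print(n,onz("top",u,v,z).round(4),bydepth("top",u,v,d[v,u]).round(4))
E
```

```text
Traceback (most recent call last):
  File "h.py", line 16, in bydepth
    p,d=ray(n,u,v); return p+d*dep
        ~~~^^^^^^^
  File "h.py", line 6, in ray
    c=camera_params(n); x=(u-c["cx"])/c["fx"]; y=(v-c["cy"])/c["fy"]
ValueError: time passes only in moves, steps and waits
```

View pics/c1.png

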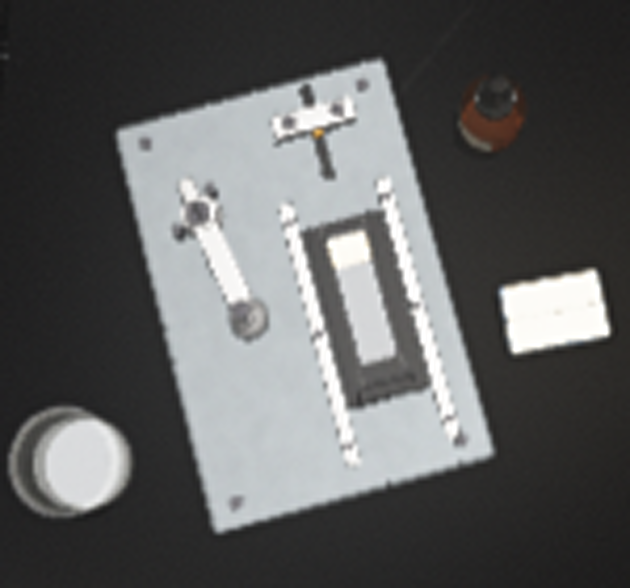

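View pics/c2.png

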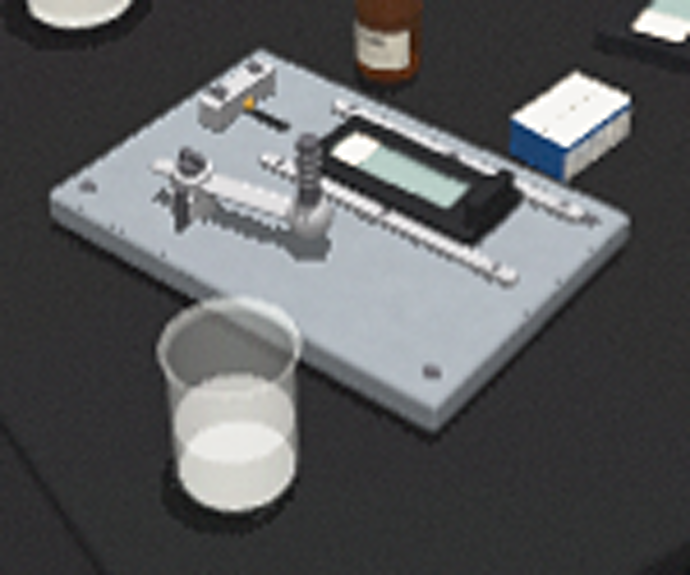

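The crop confirms it: the carrier with lip lies between the guides, lip at crop (388,388), far end at (343,222). The clip pivot is at (198,212), its post at (248,318), and the stop's feeler at (318,132).

```bash
sed -i 's/^def grab/_c={}\n_cp=camera_params\ndef camera_params(n):\n    if n not in _c: _c[n]=_cp(n)\n    return _c[n]\ndef grab/' h.py; python3 - <<'E'
from h import *
p=cv2.imread("pics/top0.png"); d=np.load("top0.npy")
m=np.zeros(p.shape[:2],np.uint8)
g=p[...,1]; m[195:335,205:300]=(g[195:335,205:300]>95)*255
m=cv2.morphologyEx(m,cv2.MORPH_OPEN,np.ones((3,3)))
cs=max(cv2.findContours(m,cv2.RETR_EXTERNAL,cv2.CHAIN_APPROX_NONE)[0],key=cv2.contourArea)[:,0]
W=np.array([onz("top",u,v,.02)[:2] for u,v in cs]).astype(np.float32)
r=cv2.minAreaRect(W);print("rect",r)
f=lambda c:((c[0]+.5)/4.2-.5+180,(c[1]+.5)/4.2-.5+195)
C=[onz("top",*f(c),.02)[:2] for c in((117,130),(384,60),(494,455),(216,532))]  # FL,FR,NR,NL
C=np.array(C)
loc=np.array([(.1,.105),(.1,-.045),(-.12,-.045),(-.12,.105)])
def fit(C):
    A=C-C.mean(0);B=loc-loc.mean(0)
    th=np.arctan2((B[:,0]*A[:,1]-B[:,1]*A[:,0]).sum(),(A*B).sum())
    R=np.array([[np.cos(th),-np.sin(th)],[np.sin(th),np.cos(th)]]);return th,C.mean(0)-R@loc.mean(0),R
th,o,R=fit(C);print("hand",th,o,(C-(loc@R.T+o)).round(4).tolist())
bp=cv2.boxPoints(r); ex=np.array([bp[np.argmin(((bp-c)**2).sum(1))] for c in C])
th2,o2,R2=fit(ex);print("rect",th2,o2)
np.savez("fit.npz",th=th2,o=o2,R=R2)
for n,c,z in(("stopfront",(318,140),.034),("lipnearTop",(392,396),.042),("farend",(343,222),.028),("pivot",(198,212),.045),("posttop",(247,316),.078),("foot",(250,330),.038),("bottle",(497,95),.09),("carton",(555,312),.022),("beaker",(70,462),.05)):
  u=f(c);X=onz("top",*u,z)[:2]; print(n,X.round(4),"loc",(R2.T@(X-o2)).round(4),"dz",bydepth("top",*u,d[round(u[1]),round(u[0])]).round(3))
fs=lambda c:((c[0]+.5)/4.6-.5+205,(c[1]+.5)/4.6-.5+220)
for n,c,z in(("post top S",(308,138),.078),("foot S",(310,215),.0285),("lip top S",(492,178),.042),("pivot S",(190,160),.045),("cnrNR",(625,225),.02),("cnrNL",(435,412),.02),("FL",(52,195),.02),("FR",(262,52),.02),("stopface S",(240,107),.034)):
  X=onz("scene",*fs(c),z)[:2]; print(n,X.round(4),"loc",(R2.T@(X-o2)).round(4))
E
```

```text
rect ((0.5301060676574707, 0.053995706140995026), (0.21995200216770172, 0.1495797485113144), 18.004230499267578)
hand 0.3105558464758476 [0.54879665 0.02773521] [[-0.0007, -0.0013], [-0.002, 0.0006], [0.001, 0.0015], [0.0017, -0.0008]]
rect 0.3142330417992458 [0.54888902 0.02855557]
stopfront [0.6077 0.0481] loc [0.0619 0.0005] dz [ 0.431 -0.013  0.926]
lipnearTop [0.4761 0.0031] loc [-0.0771 -0.0017] dz [0.476 0.003 0.039]
farend [0.5657 0.0331] loc [ 0.0174 -0.0009] dz [0.566 0.033 0.028]
pivot [0.5651 0.107 ] loc [0.0397 0.0696] dz [0.565 0.107 0.045]
posttop [0.5098 0.075 ] loc [-0.0228  0.0563] dz [0.51  0.075 0.077]
foot [0.5065 0.0772] loc [-0.0253  0.0594] dz [0.506 0.077 0.044]
bottle [ 0.623  -0.0429] loc [ 0.0484 -0.0908] dz [ 0.623 -0.043  0.091]
carton [ 0.524  -0.0794] loc [-0.057 -0.095] dz [ 0.524 -0.079  0.022]
beaker [0.4355 0.162 ] loc [-0.0666  0.1619] dz [0.436 0.166 0.031]
post top S [0.5154 0.0791] loc [-0.0162  0.0584]
foot S [0.5235 0.0743] loc [-0.01    0.0513]
lip top S [0.4855 0.003 ] loc [-0.0682 -0.0047]
pivot S [0.5688 0.1083] loc [0.0436 0.0697]
cnrNR [ 0.4469 -0.0427] loc [-0.119  -0.0363]
cnrNL [0.4031 0.0934] loc [-0.1186  0.1067]
FL [0.6108 0.1587] loc [0.0991 0.1046]
FR [0.6556 0.0193] loc [ 0.0986 -0.0418]
stopface S [0.604  0.0622] loc [0.0628 0.0149]
```

```bash
cat >> h.py <<'E'
F=np.load("fit.npz"); TH=float(F["th"]);O=F["o"];RH=F["R"]
def Rv(v): return cv2.Rodrigues(np.array(v,float))[0]
def toolloc(s=None):
    s=s or read_state(); R=Rv(s["orientation"]); tip=np.array(s["tool_pos"])+R@[0,0,.186]
    yaw=np.arctan2(R[1,0],R[0,0])-TH
    return np.r_[RH.T@(tip[:2]-O),tip[2]],yaw,R,s
def go(x,y,z,yaw=0):
    t,a,R,s=toolloc()
    W=np.r_[RH@[x,y]+O,z]; Rw=cv2.Rodrigues(np.array([0,0,TH+yaw]))[0]@np.diag([1.,-1,-1])
    sh=R.T@((W-Rw@[0,0,.186])-s["tool_pos"]); rv=cv2.Rodrigues(R.T@Rw)[0].ravel()
    print("tip loc",t.round(4),"yaw",round(a,4),"shift",sh.round(4),"turn",rv.round(4),"F hold",(RH.T@s["force"][:2]).round(2),s["force"][2].round(2),"t",s["t"])
E
python3 -c "
from h import *
go(-.112,0,.16); go(-.112,0,.03)"
```

```text
tip loc [-0.54   -0.4569  0.2178] yaw -0.0154 shift [ 0.4209 -0.4637  0.0586] turn [-0.0017 -0.0001 -0.0154] F hold [ 0.15 -0.74] -0.11 t 0.1
tip loc [-0.54   -0.4569  0.2178] yaw -0.0154 shift [ 0.4209 -0.4635  0.1886] turn [-0.0017 -0.0001 -0.0154] F hold [ 0.15 -0.74] -0.11 t 0.1
```

Emit:
carry_out(
  targets=[
    {"hand":0,"x":0.421,"y":-0.464,"z":0.03,"ax":0,"ay":0,"az":-0.015},
    {"hand":0,"x":0.421,"y":-0.464,"z":0.03,"ax":0,"ay":0,"az":-0.015},
    {"hand":0,"x":0.421,"y":-0.464,"z":0.03,"ax":0,"ay":0,"az":-0.015},
    {"hand":0,"x":0.421,"y":-0.464,"z":0.03,"ax":0,"ay":0,"az":-0.015},
    {"hand":0,"x":0.421,"y":-0.464,"z":0.03,"ax":0,"ay":0,"az":-0.015},
    {"hand":0,"x":0.421,"y":-0.464,"z":0.03,"ax":0,"ay":0,"az":-0.015},
    {"hand":0,"x":0.421,"y":-0.464,"z":0.03,"ax":0,"ay":0,"az":-0.015},
    {"hand":0,"x":0.421,"y":-0.464,"z":0.03,"ax":0,"ay":0,"az":-0.015},
  ],
)

```text
t: 1.1
tool_pos: [0.3887, -0.1192, 0.3806]
orientation: [3.103, 0.49, 0.001]
force: [1.1, -0.2, 0.1]
opening: 0.0177
gripper_force: 0.0
```

```bash
python3 -c "
from h import *
go(-.112,0,.03)"
```

```text
tip loc [-0.1979 -0.0911  0.1946] yaw -0.0008 shift [ 0.0859 -0.0911  0.1646] turn [ 0.0004 -0.0003 -0.0008] F hold [ 0.96 -0.56] 0.06 t 1.1
```

Emit:
carry_out(
  targets=[
    {"hand":0,"x":0.086,"y":-0.091,"z":0.03},
    {"hand":0,"x":0.086,"y":-0.091,"z":0.03},
    {"hand":0,"x":0.086,"y":-0.091,"z":0.06},
    {"hand":0,"x":0.086,"y":-0.091,"z":0.11},
    {"hand":0,"x":0.086,"y":-0.091,"z":0.11},
    {"hand":0,"x":0.086,"y":-0.091,"z":0.11},
  ],
)

```text
schema error: expected keys hand, x, y, z, ax, ay, az
```

```bash
python3 -c "
from h import *
go(-.112,0,.03)
p,d=grab('scene'); cv2.imwrite('pics/s2.png',cv2.resize(p[150:345,205:405],None,fx=3.5,fy=3.0))"
```

```text
tip loc [-0.1979 -0.0911  0.1946] yaw -0.0008 shift [ 0.0859 -0.0911  0.1646] turn [ 0.0004 -0.0003 -0.0008] F hold [ 0.96 -0.56] 0.06 t 1.1
```

View pics/s2.png

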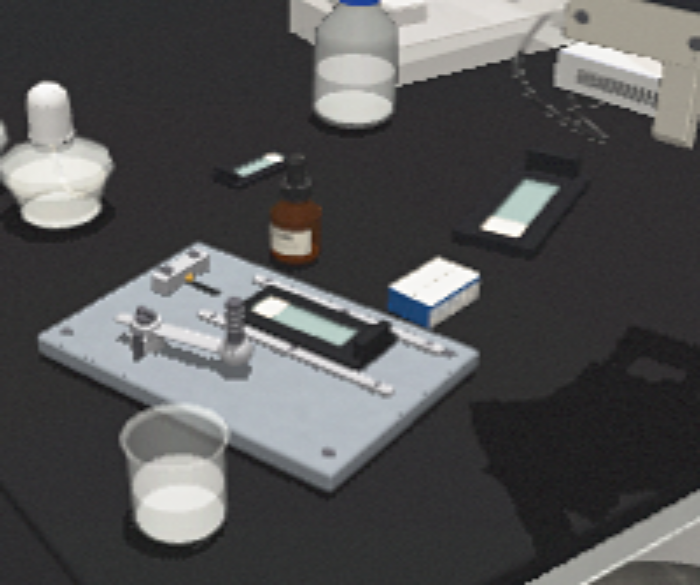

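The scene is unchanged because that call was refused; the carrier is at (310,325). I'll resend it with all keys.

Emit:
carry_out(
  targets=[
    {"hand":0,"x":0.086,"y":-0.091,"z":0.03,"ax":0,"ay":0,"az":0},
    {"hand":0,"x":0.086,"y":-0.091,"z":0.03,"ax":0,"ay":0,"az":0},
    {"hand":0,"x":0.086,"y":-0.091,"z":0.06,"ax":0,"ay":0,"az":0},
    {"hand":0,"x":0.086,"y":-0.091,"z":0.11,"ax":0,"ay":0,"az":0},
    {"hand":0,"x":0.086,"y":-0.091,"z":0.11,"ax":0,"ay":0,"az":0},
    {"hand":0,"x":0.086,"y":-0.091,"z":0.11,"ax":0,"ay":0,"az":0},
  ],
)

```text
t: 1.9
tool_pos: [0.4426, -0.0084, 0.2722]
orientation: [3.103, 0.49, 0.001]
force: [0.4, 0.7, -0.0]
opening: 0.0003
gripper_force: 0.0
```

```bash
python3 -c "
from h import *
go(-.112,0,.03)
p,d=grab('scene'); cv2.imwrite('pics/s3.png',cv2.resize(p[170:345,205:405],None,fx=3.5,fy=3.0))"
```

```text
tip loc [-0.1124 -0.0023  0.0862] yaw -0.0009 shift [ 0.0005 -0.0023  0.0562] turn [ 0.0003 -0.0006 -0.0009] F hold [0.58 0.52] -0.02 t 1.9
```

View pics/s3.png

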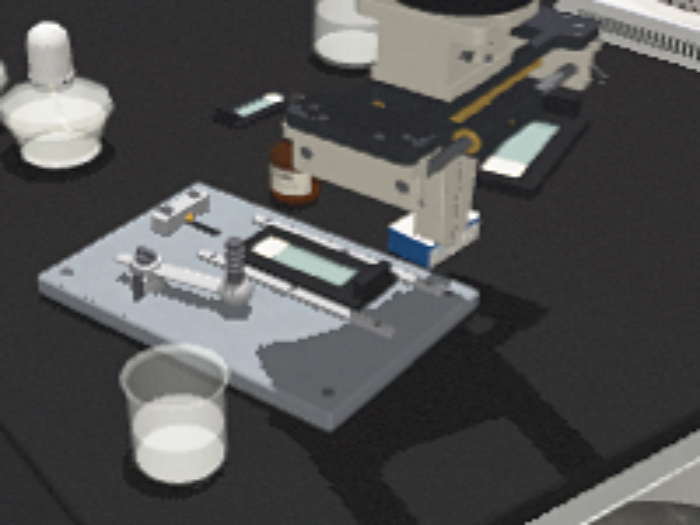

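The fingertips, at (445,250), are behind the lip and well clear. Descending.

Emit:
carry_out(
  targets=[
    {"hand":0,"x":0,"y":-0.002,"z":0.03,"ax":0,"ay":0,"az":0},
    {"hand":0,"x":0,"y":-0.002,"z":0.056,"ax":0,"ay":0,"az":0},
    {"hand":0,"x":0,"y":-0.002,"z":0.056,"ax":0,"ay":0,"az":0},
    {"hand":0,"x":0.008,"y":-0.002,"z":0.056,"ax":0,"ay":0,"az":0},
    {"hand":0,"x":0.014,"y":-0.002,"z":0.056,"ax":0,"ay":0,"az":0},
    {"hand":0,"x":0.017,"y":-0.002,"z":0.056,"ax":0,"ay":0,"az":0},
    {"hand":0,"x":0.017,"y":-0.002,"z":0.056,"ax":0,"ay":0,"az":0},
  ],
)

```text
t: 2.82
tool_pos: [0.4581, -0.0008, 0.2152]
orientation: [3.103, 0.491, 0.001]
force: [1.0, -0.5, -0.7]
opening: 0.0004
gripper_force: 0.0
```

Emit:
carry_out(
  targets=[
    {"hand":0,"x":0.003,"y":0,"z":0,"ax":0,"ay":0,"az":0},
    {"hand":0,"x":0.006,"y":0,"z":0,"ax":0,"ay":0,"az":0},
    {"hand":0,"x":0.009,"y":0,"z":0,"ax":0,"ay":0,"az":0},
    {"hand":0,"x":0.012,"y":0,"z":0,"ax":0,"ay":0,"az":0},
    {"hand":0,"x":0.015,"y":0,"z":0,"ax":0,"ay":0,"az":0},
    {"hand":0,"x":0.018,"y":0,"z":0,"ax":0,"ay":0,"az":0},
    {"hand":0,"x":0.021,"y":0,"z":0,"ax":0,"ay":0,"az":0},
    {"hand":0,"x":0.024,"y":0,"z":0,"ax":0,"ay":0,"az":0},
  ],
)

```text
t: 3.82
tool_pos: [0.4808, 0.0066, 0.2148]
orientation: [-3.103, -0.491, 0.0]
force: [-0.8, -0.4, -0.3]
opening: 0.0002
gripper_force: 0.2
```

```bash
python3 -c "
from h import *
go(-.0455,0,.03)"
```

```text
tip loc [-0.0716  0.0002  0.0288] yaw -0.0005 shift [ 0.0261  0.0001 -0.0012] turn [-0.      0.     -0.0005] F hold [-0.85 -0.19] -0.29 t 3.825
```

Emit:
carry_out(
  targets=[
    {"hand":0,"x":0.003,"y":0,"z":0,"ax":0,"ay":0,"az":0},
    {"hand":0,"x":0.006,"y":0,"z":0,"ax":0,"ay":0,"az":0},
    {"hand":0,"x":0.009,"y":0,"z":0,"ax":0,"ay":0,"az":0},
    {"hand":0,"x":0.012,"y":0,"z":0,"ax":0,"ay":0,"az":0},
    {"hand":0,"x":0.015,"y":0,"z":0,"ax":0,"ay":0,"az":0},
    {"hand":0,"x":0.018,"y":0,"z":0,"ax":0,"ay":0,"az":0},
  ],
)

```text
t: 4.58
tool_pos: [0.4979, 0.0121, 0.2148]
orientation: [-3.103, -0.491, -0.0]
force: [-0.9, -0.2, -1.2]
opening: 0.0006
gripper_force: 0.2
```

```bash
python3 -c "
from h import *
go(-.0455,0,.03)
p,d=grab('scene'); cv2.imwrite('pics/s4.png',cv2.resize(p[200:320,205:355],None,fx=4.6,fy=4.6,interpolation=2))"
```

```text
tip loc [-0.0536  0.0001  0.0288] yaw -0.0005 shift [ 0.0081  0.0001 -0.0012] turn [-0.     -0.     -0.0005] F hold [-0.9   0.07] -1.22 t 4.575
```

View pics/s4.png

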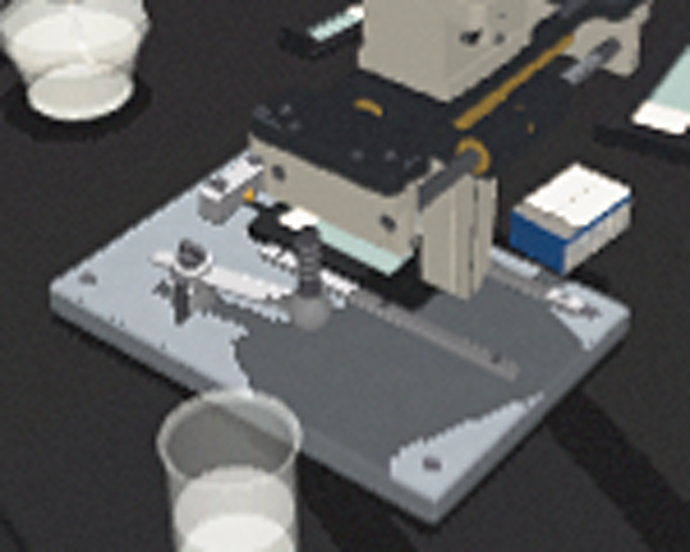

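The carrier's far end, at (255,232), is still about 10 mm short of the stop face. The force is light, so I'll creep forward.

Emit:
carry_out(
  targets=[
    {"hand":0,"x":0.001,"y":0,"z":0,"ax":0,"ay":0,"az":0},
    {"hand":0,"x":0.002,"y":0,"z":0,"ax":0,"ay":0,"az":0},
    {"hand":0,"x":0.003,"y":0,"z":0,"ax":0,"ay":0,"az":0},
    {"hand":0,"x":0.004,"y":0,"z":0,"ax":0,"ay":0,"az":0},
    {"hand":0,"x":0.005,"y":0,"z":0,"ax":0,"ay":0,"az":0},
  ],
)

```text
t: 5.25
tool_pos: [0.5025, 0.0136, 0.2149]
orientation: [3.103, 0.491, 0.0]
force: [-0.6, -0.6, 0.4]
opening: 0.0006
gripper_force: 0.4
```

Emit:
carry_out(
  targets=[
    {"hand":0,"x":0.0005,"y":0,"z":0,"ax":0,"ay":0,"az":0},
    {"hand":0,"x":0.001,"y":0,"z":0,"ax":0,"ay":0,"az":0},
    {"hand":0,"x":0.0015,"y":0,"z":0,"ax":0,"ay":0,"az":0},
  ],
)

```text
t: 5.62
tool_pos: [0.5039, 0.0141, 0.2148]
orientation: [-3.103, -0.491, 0.0]
force: [-1.0, -1.3, 1.3]
opening: 0.0003
gripper_force: 0.4
```

Emit:
carry_out(
  targets=[
    {"hand":0,"x":0.0005,"y":0,"z":0,"ax":0,"ay":0,"az":0},
    {"hand":0,"x":0.001,"y":0,"z":0,"ax":0,"ay":0,"az":0},
  ],
)

```text
t: 5.88
tool_pos: [0.5049, 0.0144, 0.2148]
orientation: [3.103, 0.491, -0.0]
force: [-1.4, -0.6, 0.7]
opening: 0.0002
gripper_force: 0.4
```

```bash
python3 -c "
from h import *
go(-.0435,0,.03)"
```

```text
tip loc [-0.0463  0.0001  0.0288] yaw -0.0004 shift [ 0.0028  0.0001 -0.0012] turn [-0.      0.     -0.0004] F hold [-1.49 -0.17] 0.65 t 5.875
```

Emit:
carry_out(
  targets=[
    {"hand":0,"x":0.0005,"y":0,"z":0,"ax":0,"ay":0,"az":0},
    {"hand":0,"x":0.001,"y":0,"z":0,"ax":0,"ay":0,"az":0},
  ],
)

```text
t: 6.12
tool_pos: [0.5058, 0.0147, 0.2148]
orientation: [-3.103, -0.491, 0.0]
force: [-1.1, -0.6, 0.9]
opening: 0.0007
gripper_force: 0.4
```

Emit:
carry_out(
  targets=[
    {"hand":0,"x":0.0005,"y":0,"z":0,"ax":0,"ay":0,"az":0},
    {"hand":0,"x":0.001,"y":0,"z":0,"ax":0,"ay":0,"az":0},
  ],
)

```text
t: 6.38
tool_pos: [0.5068, 0.015, 0.2148]
orientation: [-3.103, -0.491, 0.0]
force: [-1.1, -0.3, 0.5]
opening: 0.0007
gripper_force: 0.4
```

Emit:
carry_out(
  targets=[
    {"hand":0,"x":0.0005,"y":0,"z":0,"ax":0,"ay":0,"az":0},
  ],
)

```text
t: 6.5
tool_pos: [0.5073, 0.0152, 0.2148]
orientation: [3.103, 0.491, 0.0]
force: [-1.0, -0.2, 0.8]
opening: 0.0003
gripper_force: 0.4
```

Emit:
carry_out(
  targets=[
    {"hand":0,"x":0.0005,"y":0,"z":0,"ax":0,"ay":0,"az":0},
  ],
)

```text
t: 6.62
tool_pos: [0.5077, 0.0153, 0.2148]
orientation: [3.103, 0.491, -0.0]
force: [-0.2, 0.4, 1.3]
opening: 0.0006
gripper_force: 0.4
```

Emit:
carry_out(
  targets=[
    {"hand":0,"x":0.0005,"y":0,"z":0,"ax":0,"ay":0,"az":0},
  ],
)

```text
t: 6.75
tool_pos: [0.5082, 0.0155, 0.2148]
orientation: [-3.103, -0.491, -0.0]
force: [-0.2, -0.4, -0.6]
opening: 0.0005
gripper_force: 0.4
```

Emit:
carry_out(
  targets=[
    {"hand":0,"x":0.0005,"y":0,"z":0,"ax":0,"ay":0,"az":0},
  ],
)

```text
t: 6.88
tool_pos: [0.5087, 0.0156, 0.2148]
orientation: [-3.103, -0.491, 0.0]
force: [-1.8, -0.7, 0.7]
opening: 0.0003
gripper_force: 0.3
```

Emit:
carry_out(
  targets=[
    {"hand":0,"x":0.0005,"y":0,"z":0,"ax":0,"ay":0,"az":0},
  ],
)

```text
t: 7.0
tool_pos: [0.5092, 0.0158, 0.2148]
orientation: [3.103, 0.491, 0.0]
force: [-0.8, -0.9, -0.3]
opening: 0.001
gripper_force: 0.3
```

Emit:
carry_out(
  targets=[
    {"hand":0,"x":0.0005,"y":0,"z":0,"ax":0,"ay":0,"az":0},
  ],
)

```text
t: 7.12
tool_pos: [0.5096, 0.0159, 0.2148]
orientation: [3.103, 0.491, -0.0]
force: [-0.2, -0.1, 1.0]
opening: 0.0008
gripper_force: 0.3
```

Emit:
carry_out(
  targets=[
    {"hand":0,"x":0.0005,"y":0,"z":0,"ax":0,"ay":0,"az":0},
  ],
)

```text
t: 7.25
tool_pos: [0.5101, 0.0161, 0.2148]
orientation: [-3.103, -0.491, -0.0]
force: [-0.3, -0.6, -0.1]
opening: 0.0007
gripper_force: 0.3
```

Emit:
carry_out(
  targets=[
    {"hand":0,"x":0.0005,"y":0,"z":0,"ax":0,"ay":0,"az":0},
  ],
)

```text
t: 7.38
tool_pos: [0.5106, 0.0163, 0.2148]
orientation: [-3.103, -0.491, 0.0]
force: [-0.5, -0.8, 0.1]
opening: 0.0003
gripper_force: 0.3
```

```bash
python3 -c "
from h import *
go(-.0435,0,.03)
p,d=grab('scene'); cv2.imwrite('pics/s5.png',cv2.resize(p[230:275,240:310],None,fx=10,fy=10,interpolation=2))"
```

```text
tip loc [-0.0403  0.0002  0.0288] yaw -0.0004 shift [-0.0033  0.0002 -0.0012] turn [-0.      0.     -0.0004] F hold [-0.7  -0.61] 0.12 t 7.375
```

View pics/s5.png

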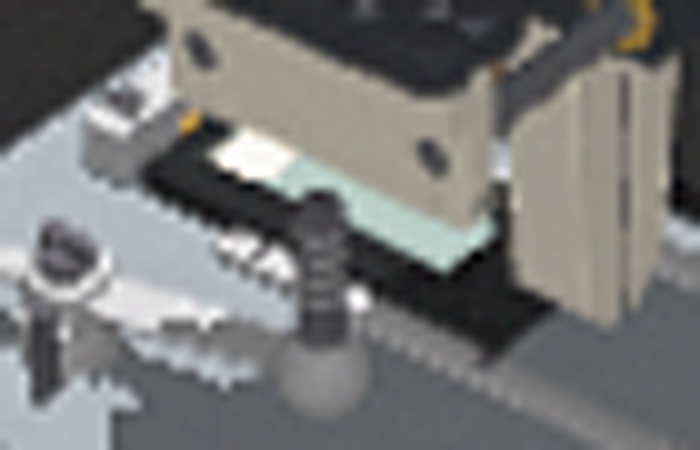

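The gap between the carrier's corner (148,180) and the stop (130,178) is about 3–4 mm. Continuing.

Emit:
carry_out(
  targets=[
    {"hand":0,"x":0.0005,"y":0,"z":0,"ax":0,"ay":0,"az":0},
    {"hand":0,"x":0.001,"y":0,"z":0,"ax":0,"ay":0,"az":0},
  ],
)

```text
t: 7.68
tool_pos: [0.5115, 0.0166, 0.2148]
orientation: [-3.103, -0.491, -0.0]
force: [-0.9, 0.3, -0.4]
opening: 0.0002
gripper_force: 0.3
```

Emit:
carry_out(
  targets=[
    {"hand":0,"x":0.0005,"y":0,"z":0,"ax":0,"ay":0,"az":0},
    {"hand":0,"x":0.0005,"y":0,"z":0,"ax":0,"ay":0,"az":0},
  ],
)

```text
t: 7.92
tool_pos: [0.512, 0.0167, 0.2148]
orientation: [-3.103, -0.491, -0.0]
force: [0.5, 0.0, 0.0]
opening: 0.0004
gripper_force: 0.1
```

Emit:
carry_out(
  targets=[
    {"hand":0,"x":0.0005,"y":0,"z":0,"ax":0,"ay":0,"az":0},
    {"hand":0,"x":0.0005,"y":0,"z":0,"ax":0,"ay":0,"az":0},
  ],
)

```text
t: 8.18
tool_pos: [0.5125, 0.0169, 0.2148]
orientation: [-3.103, -0.491, -0.0]
force: [-1.0, -0.1, -0.5]
opening: 0.0005
gripper_force: 0.1
```

Emit:
carry_out(
  targets=[
    {"hand":0,"x":0.0005,"y":0,"z":0,"ax":0,"ay":0,"az":0},
    {"hand":0,"x":0.0005,"y":0,"z":0,"ax":0,"ay":0,"az":0},
  ],
)

```text
t: 8.43
tool_pos: [0.5129, 0.017, 0.2148]
orientation: [3.103, 0.491, -0.0]
force: [-0.8, 0.8, 1.5]
opening: 0.0004
gripper_force: 0.3
```

Emit:
carry_out(
  targets=[
    {"hand":0,"x":0.0005,"y":0,"z":0,"ax":0,"ay":0,"az":0},
    {"hand":0,"x":0.0005,"y":0,"z":0,"ax":0,"ay":0,"az":0},
  ],
)

```text
t: 8.68
tool_pos: [0.5134, 0.0172, 0.2148]
orientation: [-3.103, -0.491, -0.0]
force: [-0.3, 0.4, -0.5]
opening: 0.0007
gripper_force: 0.3
```

Emit:
carry_out(
  targets=[
    {"hand":0,"x":0.0005,"y":0,"z":0,"ax":0,"ay":0,"az":0},
    {"hand":0,"x":0.0005,"y":0,"z":0,"ax":0,"ay":0,"az":0},
  ],
)

```text
t: 8.93
tool_pos: [0.5139, 0.0173, 0.2148]
orientation: [-3.103, -0.491, -0.0]
force: [-1.3, 0.6, 0.8]
opening: 0.0005
gripper_force: 0.3
```

Emit:
carry_out(
  targets=[
    {"hand":0,"x":0.0005,"y":0,"z":0,"ax":0,"ay":0,"az":0},
    {"hand":0,"x":0.0005,"y":0,"z":0,"ax":0,"ay":0,"az":0},
  ],
)

```text
t: 9.18
tool_pos: [0.5144, 0.0175, 0.2148]
orientation: [-3.103, -0.491, 0.0]
force: [0.4, -0.6, -0.2]
opening: 0.0005
gripper_force: 0.3
```

Emit:
carry_out(
  targets=[
    {"hand":0,"x":0.0005,"y":0,"z":0,"ax":0,"ay":0,"az":0},
    {"hand":0,"x":0.0005,"y":0,"z":0,"ax":0,"ay":0,"az":0},
  ],
)

```text
t: 9.43
tool_pos: [0.5149, 0.0176, 0.2148]
orientation: [-3.103, -0.491, -0.0]
force: [-0.1, 0.1, -0.6]
opening: 0.0001
gripper_force: 0.3
```

```bash
python3 -c "
from h import *
go(-.0435,0,.03)
p,d=grab('scene'); cv2.imwrite('pics/s6.png',cv2.resize(p[230:260,240:280],None,fx=16,fy=16,interpolation=2))"
```

```text
tip loc [-0.0357  0.0001  0.0288] yaw -0.0005 shift [-0.0078  0.0001 -0.0012] turn [ 0.     -0.0001 -0.0005] F hold [-0.07  0.12] -0.56 t 9.425
```

View pics/s6.png

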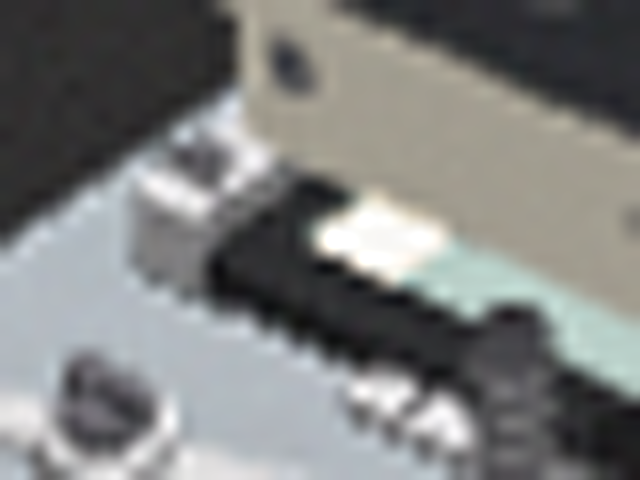

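The carrier's end, at (212,265), now visually meets the stop with the feeler hidden. I'll creep on until the force rises.

Emit:
carry_out(
  targets=[
    {"hand":0,"x":0.0004,"y":0,"z":0,"ax":0,"ay":0,"az":0},
    {"hand":0,"x":0.0004,"y":0,"z":0,"ax":0,"ay":0,"az":0},
  ],
)

```text
t: 9.72
tool_pos: [0.5152, 0.0178, 0.2148]
orientation: [-3.103, -0.491, -0.0]
force: [-0.1, -0.3, -0.3]
opening: 0.0001
gripper_force: 0.3
```

Emit:
carry_out(
  targets=[
    {"hand":0,"x":0.0004,"y":0,"z":0,"ax":0,"ay":0,"az":0},
    {"hand":0,"x":0.0004,"y":0,"z":0,"ax":0,"ay":0,"az":0},
  ],
)

```text
t: 9.98
tool_pos: [0.5155, 0.0179, 0.2148]
orientation: [3.103, 0.491, -0.001]
force: [-2.2, -1.2, 1.4]
opening: 0.0006
gripper_force: 1.2
```

Emit:
carry_out(
  targets=[
    {"hand":0,"x":0.0004,"y":0,"z":0,"ax":0,"ay":0,"az":0},
    {"hand":0,"x":0.0004,"y":0,"z":0,"ax":0,"ay":0,"az":0},
  ],
)

```text
t: 10.22
tool_pos: [0.5157, 0.0179, 0.2148]
orientation: [3.103, 0.491, -0.002]
force: [-4.5, -1.6, 3.1]
opening: -0.0002
gripper_force: 2.6
```

Emit:
carry_out(
  targets=[
    {"hand":0,"x":0.0004,"y":0,"z":0,"ax":0,"ay":0,"az":0},
    {"hand":0,"x":0.0004,"y":0,"z":0,"ax":0,"ay":0,"az":0},
  ],
)

```text
t: 10.48
tool_pos: [0.5158, 0.018, 0.2147]
orientation: [3.103, 0.491, -0.003]
force: [-6.6, -2.5, 5.0]
opening: 0.0008
gripper_force: 3.6
```

Contact with the stop: about 7 N, rising at about 5 N/mm, so the carrier is home. Hold briefly, back off, rise.

Emit:
carry_out(
  targets=[
    {"hand":0,"x":0,"y":0,"z":0,"ax":0,"ay":0,"az":0},
    {"hand":0,"x":0,"y":0,"z":0,"ax":0,"ay":0,"az":0},
    {"hand":0,"x":-0.005,"y":0,"z":0,"ax":0,"ay":0,"az":0},
    {"hand":0,"x":-0.015,"y":0,"z":0,"ax":0,"ay":0,"az":0},
    {"hand":0,"x":-0.015,"y":0,"z":-0.03,"ax":0,"ay":0,"az":0},
    {"hand":38,"x":-0.015,"y":0,"z":-0.09,"ax":0,"ay":0,"az":0},
    {"hand":38,"x":-0.015,"y":0,"z":-0.09,"ax":0,"ay":0,"az":0},
  ],
)

```text
t: 11.35
tool_pos: [0.5039, 0.0132, 0.3106]
orientation: [3.101, 0.49, 0.016]
force: [0.4, -0.5, 0.2]
opening: 0.0158
gripper_force: 0.0
```

```bash
python3 -c "
from h import *
go(-.0187,.0575,.115,.21);go(-.0187,.0575,.052,.21)
p,d=grab('scene'); cv2.imwrite('pics/s7.png',p);np.save('s7.npy',d)
# post top: darker post pixels with z>.055 near
P=[]
for v in range(220,290):
  for u in range(225,320):
    if d[v,u]>0:
      X=bydepth('scene',u,v,d[v,u]); l=RH.T@(X[:2]-O)
      if .055<X[2]<.085 and -.05<l[0]<.02 and .03<l[1]<.085: P.append((*l,X[2]))
P=np.array(P);print(len(P));
if len(P): print(np.median(P,0).round(4),P.min(0),P.max(0))
for a in ('top',):
  p,d=grab(a);Q=[]
  for v in range(240,300):
   for u in range(210,270):
    if d[v,u]>0:
      X=bydepth(a,u,v,d[v,u]); l=RH.T@(X[:2]-O)
      if .055<X[2]<.085 and -.05<l[0]<.02 and .03<l[1]<.085: Q.append((*l,X[2]))
  Q=np.array(Q);print(len(Q), np.median(Q,0) if len(Q) else '')
"
```

```text
tip loc [-0.0457 -0.0014  0.1246] yaw -0.0005 shift [ 0.0287 -0.0582  0.0096] turn [ 0.0048 -0.0093 -0.2105] F hold [ 0.21 -0.63] 0.23 t 11.35
tip loc [-0.0457 -0.0014  0.1246] yaw -0.0005 shift [ 0.0281 -0.0585  0.0726] turn [ 0.0048 -0.0093 -0.2105] F hold [ 0.21 -0.63] 0.23 t 11.35
65
[-0.0193  0.0623  0.0694] [-0.02295729  0.05491928  0.05509417] [-0.01241775  0.06502351  0.07930944]
0
```

Emit:
carry_out(
  targets=[
    {"hand":38,"x":0.01,"y":-0.02,"z":-0.01,"ax":0,"ay":0,"az":-0.1},
    {"hand":38,"x":0.028,"y":-0.0595,"z":0.0,"ax":0,"ay":0,"az":-0.19},
    {"hand":38,"x":0.028,"y":-0.0595,"z":0.01,"ax":0,"ay":0,"az":-0.19},
    {"hand":38,"x":0.028,"y":-0.0595,"z":0.01,"ax":0,"ay":0,"az":-0.19},
    {"hand":38,"x":0.028,"y":-0.0595,"z":0.01,"ax":0,"ay":0,"az":-0.19},
    {"hand":38,"x":0.028,"y":-0.0595,"z":0.01,"ax":0,"ay":0,"az":-0.19},
  ],
)

```text
t: 12.2
tool_pos: [0.5104, 0.078, 0.295]
orientation: [3.043, 0.781, 0.0]
force: [-0.3, -0.3, 0.4]
opening: 0.0352
gripper_force: 0.0
```

```bash
python3 -c "
from h import *
go(-.0188,.0585,.052,.19); s=read_state(); print(s['opening'])
p,d=grab('scene'); cv2.imwrite('pics/s8.png',cv2.resize(p[190:300,225:345],None,fx=5,fy=5,interpolation=2))"
```

```text
tip loc [-0.0212  0.0589  0.109 ] yaw 0.1882 shift [0.0023 0.0008 0.057 ] turn [ 0.0002 -0.0002 -0.0018] F hold [-0.39 -0.16] 0.36 t 12.2
0.035245386247031066
```

View pics/s8.png

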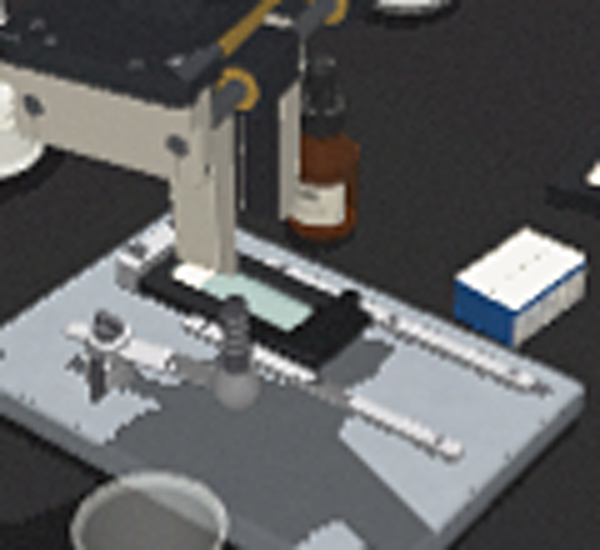

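Fingertips, at (205,270) and (290,215), straddle the post, top at (235,300), once lowered. The carrier is still on the stop. Lowering.

Emit:
carry_out(
  targets=[
    {"hand":38,"x":0.002,"y":0.001,"z":0.015,"ax":0,"ay":0,"az":0},
    {"hand":38,"x":0.002,"y":0.001,"z":0.03,"ax":0,"ay":0,"az":0},
    {"hand":38,"x":0.002,"y":0.001,"z":0.045,"ax":0,"ay":0,"az":0},
    {"hand":38,"x":0.002,"y":0.001,"z":0.055,"ax":0,"ay":0,"az":0},
    {"hand":38,"x":0.002,"y":0.001,"z":0.055,"ax":0,"ay":0,"az":0},
  ],
)

```text
t: 12.88
tool_pos: [0.512, 0.0788, 0.2384]
orientation: [-3.042, -0.783, 0.004]
force: [-0.2, -0.5, -0.4]
opening: 0.0351
gripper_force: 0.0
```

```bash
python3 -c "
from h import *
go(-.0188,.0585,.052,.19)
print(proj('scene',np.r_[RH@[-.0188,.0585]+O,.078]),'post seen',235/5+225,300/5+190)
for i in range(1,9):
  f=.14*i; print(i,round(.06*(1-np.cos(f)),4),round(.06*np.sin(f),4),-f)"
```

```text
tip loc [-0.02    0.0593  0.0524] yaw 0.1896 shift [0.0006 0.0008 0.0004] turn [-0.0011  0.0022 -0.0004] F hold [-0.36 -0.46] -0.43 t 12.875
(np.float64(272.5611419886916), np.float64(250.13633080686753)) post seen 272.0 250.0
1 0.0006 0.0084 -0.14
2 0.0023 0.0166 -0.28
3 0.0052 0.0245 -0.42000000000000004
4 0.0092 0.0319 -0.56
5 0.0141 0.0387 -0.7000000000000001
6 0.02 0.0447 -0.8400000000000001
7 0.0266 0.0498 -0.9800000000000001
8 0.0339 0.054 -1.12
```

Emit:
carry_out(
  targets=[
    {"hand":22,"x":0,"y":0,"z":0,"ax":0,"ay":0,"az":0},
    {"hand":22,"x":0,"y":0,"z":0,"ax":0,"ay":0,"az":0},
    {"hand":22,"x":0.0001,"y":0.0042,"z":0,"ax":0,"ay":0,"az":-0.07},
    {"hand":22,"x":0.0006,"y":0.0084,"z":0,"ax":0,"ay":0,"az":-0.14},
    {"hand":22,"x":0.0013,"y":0.0125,"z":0,"ax":0,"ay":0,"az":-0.21},
    {"hand":22,"x":0.0023,"y":0.0166,"z":0,"ax":0,"ay":0,"az":-0.28},
    {"hand":22,"x":0.0036,"y":0.0206,"z":0,"ax":0,"ay":0,"az":-0.35},
    {"hand":22,"x":0.0052,"y":0.0245,"z":0,"ax":0,"ay":0,"az":-0.42},
  ],
)

```text
t: 13.88
tool_pos: [0.5291, 0.0599, 0.2404]
orientation: [-2.811, -1.403, -0.001]
force: [-1.0, 0.1, 1.3]
opening: 0.0201
gripper_force: 0.6
```

```bash
cat >> h.py <<'E'
def sw(s):
    P=np.array([.04,.07])-.06*np.array([np.cos(s),np.sin(s)])
    go(*P,.052,s)
E
python3 -c "
from h import *
s=read_state();print(s['opening'],s['gripper_force'])
for a in (.6,.7,.8,.9,1.0): sw(a)"
```

```text
0.020102907728754744 0.6119125708937645
tip loc [-0.009   0.0359  0.0544] yaw 0.6119 shift [-0.0002 -0.0004  0.0024] turn [ 0.0002 -0.0005  0.0119] F hold [-0.89  0.41] 1.29 t 13.875
tip loc [-0.009   0.0359  0.0544] yaw 0.6119 shift [0.     0.0056 0.0024] turn [ 0.0002 -0.0004 -0.0881] F hold [-0.89  0.41] 1.29 t 13.875
tip loc [-0.009   0.0359  0.0544] yaw 0.6119 shift [0.0008 0.0115 0.0024] turn [ 0.0003 -0.0004 -0.1881] F hold [-0.89  0.41] 1.29 t 13.875
tip loc [-0.009   0.0359  0.0544] yaw 0.6119 shift [0.0023 0.0173 0.0024] turn [ 0.0003 -0.0004 -0.2881] F hold [-0.89  0.41] 1.29 t 13.875
tip loc [-0.009   0.0359  0.0544] yaw 0.6119 shift [0.0042 0.023  0.0024] turn [ 3.000e-04 -4.000e-04 -3.881e-01] F hold [-0.89  0.41] 1.29 t 13.875
```

Emit:
carry_out(
  targets=[
    {"hand":22,"x":0.0,"y":0.0024,"z":0,"ax":0,"ay":0,"az":-0.04},
    {"hand":22,"x":0.0002,"y":0.0048,"z":0,"ax":0,"ay":0,"az":-0.08},
    {"hand":22,"x":0.0004,"y":0.0072,"z":0,"ax":0,"ay":0,"az":-0.12},
    {"hand":22,"x":0.0008,"y":0.0096,"z":0,"ax":0,"ay":0,"az":-0.16},
    {"hand":22,"x":0.0012,"y":0.0119,"z":0,"ax":0,"ay":0,"az":-0.2},
    {"hand":22,"x":0.0017,"y":0.0143,"z":0,"ax":0,"ay":0,"az":-0.24},
  ],
)

```text
t: 14.62
tool_pos: [0.5415, 0.0526, 0.2404]
orientation: [2.623, 1.728, 0.001]
force: [-1.3, -0.4, 0.3]
opening: 0.0205
gripper_force: 0.6
```

Emit:
carry_out(
  targets=[
    {"hand":22,"x":0.0,"y":0.0015,"z":0,"ax":0,"ay":0,"az":-0.025},
    {"hand":22,"x":0.0001,"y":0.003,"z":0,"ax":0,"ay":0,"az":-0.05},
    {"hand":22,"x":0.0002,"y":0.0045,"z":0,"ax":0,"ay":0,"az":-0.075},
  ],
)

```text
t: 15.0
tool_pos: [0.5457, 0.0511, 0.24]
orientation: [-2.557, -1.826, -0.0]
force: [-2.1, 0.5, 1.7]
opening: 0.0203
gripper_force: 1.1
```

Emit:
carry_out(
  targets=[
    {"hand":22,"x":0.0,"y":0.0015,"z":0,"ax":0,"ay":0,"az":-0.025},
    {"hand":22,"x":0.0001,"y":0.003,"z":0,"ax":0,"ay":0,"az":-0.05},
    {"hand":22,"x":0.0002,"y":0.0045,"z":0,"ax":0,"ay":0,"az":-0.075},
  ],
)

```text
t: 15.38
tool_pos: [0.5496, 0.0499, 0.2397]
orientation: [-2.485, -1.92, 0.001]
force: [-6.0, 2.2, 5.8]
opening: 0.0203
gripper_force: 3.3
```

```bash
python3 -c "
from h import *
for a in (1.1,1.3): sw(a)"
```

```text
tip loc [0.0071 0.0202 0.0537] yaw 1.0013 shift [-0.      0.0065  0.0017] turn [-0.0014 -0.0001 -0.0987] F hold [-4.98  3.96] 5.82 t 15.375
tip loc [0.0071 0.0202 0.0537] yaw 1.0013 shift [0.0023 0.0183 0.0017] turn [-1.400e-03 -2.000e-04 -2.987e-01] F hold [-4.98  3.96] 5.82 t 15.375
```

Emit:
carry_out(
  targets=[
    {"hand":22,"x":0.0,"y":0.0012,"z":0,"ax":0,"ay":0,"az":-0.02},
    {"hand":22,"x":0.0,"y":0.0024,"z":0,"ax":0,"ay":0,"az":-0.04},
  ],
)

```text
t: 15.62
tool_pos: [0.552, 0.0493, 0.2397]
orientation: [-2.447, -1.969, 0.001]
force: [-5.2, 1.9, 3.4]
opening: 0.0205
gripper_force: 2.6
```

Emit:
carry_out(
  targets=[
    {"hand":22,"x":0.0,"y":0.0012,"z":0,"ax":0,"ay":0,"az":-0.02},
    {"hand":22,"x":0.0,"y":0.0024,"z":0,"ax":0,"ay":0,"az":-0.04},
  ],
)

```text
t: 15.88
tool_pos: [0.5546, 0.0486, 0.2398]
orientation: [-2.408, -2.018, 0.0]
force: [-4.1, 0.7, 2.2]
opening: 0.0205
gripper_force: 2.0
```

Emit:
carry_out(
  targets=[
    {"hand":22,"x":0.0,"y":0.0012,"z":0,"ax":0,"ay":0,"az":-0.02},
    {"hand":22,"x":0.0,"y":0.0024,"z":0,"ax":0,"ay":0,"az":-0.04},
  ],
)

```text
t: 16.12
tool_pos: [0.557, 0.0481, 0.2398]
orientation: [-2.367, -2.066, 0.0]
force: [-4.3, 0.7, 3.0]
opening: 0.0207
gripper_force: 1.9
```

```bash
python3 -c "
from h import *
for a in (1.3,1.38): sw(a)"
```

```text
tip loc [0.0138 0.0161 0.0538] yaw 1.1209 shift [0.0009 0.0108 0.0018] turn [-1.000e-04  0.000e+00 -1.791e-01] F hold [-3.84  2.02] 2.98 t 16.125
tip loc [0.0138 0.0161 0.0538] yaw 1.1209 shift [0.0019 0.0155 0.0018] turn [-1.000e-04  0.000e+00 -2.591e-01] F hold [-3.84  2.02] 2.98 t 16.125
```

Emit:
carry_out(
  targets=[
    {"hand":22,"x":0.0,"y":0.0018,"z":0,"ax":0,"ay":0,"az":-0.03},
    {"hand":22,"x":0.0001,"y":0.0036,"z":0,"ax":0,"ay":0,"az":-0.06},
    {"hand":22,"x":0.0002,"y":0.0054,"z":0,"ax":0,"ay":0,"az":-0.09},
    {"hand":22,"x":0.0004,"y":0.0072,"z":0,"ax":0,"ay":0,"az":-0.12},
  ],
)

```text
t: 16.62
tool_pos: [0.5643, 0.0475, 0.2398]
orientation: [2.238, 2.205, -0.0]
force: [-3.5, -0.8, 2.9]
opening: 0.0203
gripper_force: 1.9
```

Emit:
carry_out(
  targets=[
    {"hand":22,"x":0.0,"y":0.0012,"z":0,"ax":0,"ay":0,"az":-0.02},
    {"hand":22,"x":0.0,"y":0.0024,"z":0,"ax":0,"ay":0,"az":-0.04},
  ],
)

```text
t: 16.88
tool_pos: [0.5666, 0.0475, 0.2398]
orientation: [2.194, 2.248, -0.0]
force: [-3.7, -1.7, 3.2]
opening: 0.0205
gripper_force: 1.8
```

Emit:
carry_out(
  targets=[
    {"hand":22,"x":0.0,"y":0.0006,"z":0,"ax":0,"ay":0,"az":-0.01},
    {"hand":22,"x":0.0,"y":0.0012,"z":0,"ax":0,"ay":0,"az":-0.02},
  ],
)

```text
t: 17.12
tool_pos: [0.5678, 0.0475, 0.2398]
orientation: [2.172, 2.269, -0.0]
force: [-3.7, -0.4, 2.3]
opening: 0.0205
gripper_force: 1.8
```

```bash
python3 -c "
from h import *
sw(1.38)"
```

```text
tip loc [0.0238 0.0121 0.0538] yaw 1.3001 shift [0.0002 0.0049 0.0018] turn [ 0.      0.0002 -0.0799] F hold [-3.6   0.77] 2.25 t 17.125
```

Expect the limit pin about 5 mm further on; taking small steps.

Emit:
carry_out(
  targets=[
    {"hand":22,"x":0.0,"y":0.0009,"z":0,"ax":0,"ay":0,"az":-0.015},
    {"hand":22,"x":0.0,"y":0.0018,"z":0,"ax":0,"ay":0,"az":-0.03},
  ],
)

```text
t: 17.38
tool_pos: [0.5696, 0.0476, 0.2398]
orientation: [2.138, 2.302, -0.0]
force: [-2.8, -2.0, 2.7]
opening: 0.0201
gripper_force: 1.9
```

Emit:
carry_out(
  targets=[
    {"hand":22,"x":0.0,"y":0.0006,"z":0,"ax":0,"ay":0,"az":-0.01},
    {"hand":22,"x":0.0,"y":0.0012,"z":0,"ax":0,"ay":0,"az":-0.02},
  ],
)

```text
t: 17.62
tool_pos: [0.5708, 0.0477, 0.2398]
orientation: [2.115, 2.323, -0.0]
force: [-3.2, -2.3, 1.6]
opening: 0.0202
gripper_force: 1.8
```

Emit:
carry_out(
  targets=[
    {"hand":22,"x":0.0,"y":0.0005,"z":0,"ax":0,"ay":0,"az":-0.008},
    {"hand":22,"x":0.0,"y":0.001,"z":0,"ax":0,"ay":0,"az":-0.016},
  ],
)

```text
t: 17.88
tool_pos: [0.5718, 0.0478, 0.2398]
orientation: [2.097, 2.34, -0.0]
force: [-2.6, -1.9, 2.5]
opening: 0.0205
gripper_force: 1.8
```

Emit:
carry_out(
  targets=[
    {"hand":22,"x":0.0,"y":0.0005,"z":0,"ax":0,"ay":0,"az":-0.008},
  ],
)

```text
t: 18.0
tool_pos: [0.5723, 0.0479, 0.2398]
orientation: [2.087, 2.348, -0.0]
force: [-2.4, -3.0, 0.8]
opening: 0.021
gripper_force: 1.7
```

Emit:
carry_out(
  targets=[
    {"hand":22,"x":0.0,"y":0.0005,"z":0,"ax":0,"ay":0,"az":-0.008},
  ],
)

```text
t: 18.12
tool_pos: [0.5728, 0.0479, 0.2398]
orientation: [2.078, 2.356, -0.0]
force: [-3.7, -3.1, 1.9]
opening: 0.0207
gripper_force: 1.8
```

Emit:
carry_out(
  targets=[
    {"hand":22,"x":0.0,"y":0.0005,"z":0,"ax":0,"ay":0,"az":-0.008},
  ],
)

```text
t: 18.25
tool_pos: [0.5733, 0.048, 0.2398]
orientation: [2.068, 2.365, -0.0]
force: [-3.9, -1.5, 2.2]
opening: 0.0203
gripper_force: 1.7
```

Emit:
carry_out(
  targets=[
    {"hand":22,"x":0.0,"y":0.0005,"z":0,"ax":0,"ay":0,"az":-0.008},
  ],
)

```text
t: 18.38
tool_pos: [0.5737, 0.0481, 0.2398]
orientation: [-2.059, -2.373, -0.0]
force: [-3.9, -2.3, 1.4]
opening: 0.0204
gripper_force: 1.7
```

Emit:
carry_out(
  targets=[
    {"hand":22,"x":0.0,"y":0.0005,"z":0,"ax":0,"ay":0,"az":-0.008},
  ],
)

```text
t: 18.5
tool_pos: [0.5742, 0.0481, 0.2398]
orientation: [2.049, 2.381, -0.0]
force: [-2.6, -2.7, 1.5]
opening: 0.0207
gripper_force: 1.7
```

```bash
python3 -c "
from h import *
sw(1.38)"
```

```text
tip loc [0.0302 0.0108 0.0538] yaw 1.4061 shift [ 0.     -0.0016  0.0018] turn [-0.      0.0001  0.0261] F hold [-3.27 -1.74] 1.46 t 18.5
```

Emit:
carry_out(
  targets=[
    {"hand":22,"x":0.0,"y":0.0005,"z":0,"ax":0,"ay":0,"az":-0.008},
  ],
)

```text
t: 18.62
tool_pos: [0.5748, 0.0482, 0.2399]
orientation: [2.04, 2.389, 0.0]
force: [-2.9, -2.4, 2.2]
opening: 0.0206
gripper_force: 1.7
```

Emit:
carry_out(
  targets=[
    {"hand":22,"x":0.0,"y":0.0005,"z":0,"ax":0,"ay":0,"az":-0.008},
  ],
)

```text
t: 18.75
tool_pos: [0.5752, 0.0483, 0.2398]
orientation: [2.03, 2.397, -0.0]
force: [-3.9, -2.2, 1.1]
opening: 0.0205
gripper_force: 1.6
```

Emit:
carry_out(
  targets=[
    {"hand":22,"x":0.0,"y":0.0005,"z":0,"ax":0,"ay":0,"az":-0.008},
  ],
)

```text
t: 18.88
tool_pos: [0.5756, 0.0484, 0.2398]
orientation: [-2.02, -2.405, 0.0]
force: [-4.7, -2.0, 2.4]
opening: 0.0208
gripper_force: 2.5
```

Emit:
carry_out(
  targets=[
    {"hand":22,"x":0.0,"y":0.0005,"z":0,"ax":0,"ay":0,"az":-0.008},
  ],
)

```text
t: 19.0
tool_pos: [0.5759, 0.0485, 0.2397]
orientation: [-2.01, -2.413, 0.001]
force: [-7.1, -2.6, 3.3]
opening: 0.0204
gripper_force: 3.3
```

The limit pin is felt as the force rises. Opening the fingers to release, then waiting 3+ s untouched.

Emit:
carry_out(
  targets=[
    {"hand":40,"x":0,"y":-0.003,"z":0,"ax":0,"ay":0,"az":0},
    {"hand":40,"x":0,"y":-0.005,"z":0,"ax":0,"ay":0,"az":0},
    {"hand":40,"x":0,"y":-0.005,"z":0,"ax":0,"ay":0,"az":0},
    {"hand":40,"x":0,"y":-0.005,"z":0,"ax":0,"ay":0,"az":0},
    {"hand":40,"x":0,"y":-0.005,"z":0,"ax":0,"ay":0,"az":0},
    {"hand":40,"x":0,"y":-0.005,"z":0,"ax":0,"ay":0,"az":0},
    {"hand":40,"x":0,"y":-0.005,"z":0,"ax":0,"ay":0,"az":0},
    {"hand":40,"x":0,"y":-0.005,"z":0,"ax":0,"ay":0,"az":0},
  ],
)

```text
t: 20.0
tool_pos: [0.5713, 0.0476, 0.2398]
orientation: [-2.012, -2.413, -0.0]
force: [0.1, -0.1, 0.1]
opening: 0.0371
gripper_force: 0.0
```

```bash
python3 -c "
from h import *
go(.0245,.012,.052,1.31)
p,d=grab('scene');q=[]
# carrier far end vs stop: black pixels extent & post location by depth
P=[]
for v in range(210,280):
  for u in range(225,330):
    if d[v,u]>0:
      X=bydepth('scene',u,v,d[v,u]); l=RH.T@(X[:2]-O)
      if .045<X[2]<.083 and -.03<l[0]<.06 and -.02<l[1]<.05: P.append((*l.round(3),X[2].round(3)))
P=np.array(P);print(len(P))
h,e=np.histogramdd(P[:,:2],bins=(18,14),range=((-.03,.06),(-.02,.05)))[:2];print(h.astype(int))"
```

```text
tip loc [0.0272 0.0112 0.0538] yaw 1.4376 shift [ 0.0004 -0.0027  0.0018] turn [-0.     -0.      0.1276] F hold [ 0.03 -0.11] 0.07 t 20.0
279
[[ 0  0  0  0  0  0  0  0  0  0  0  0  0  0]
 [ 0  0  0  0  0  0  0  0  0  0  0  0  0  0]
 [ 0  0  0  0  0  0  0  0  0  0  0  0  0  0]
 [ 0  0  0  0  0  0  0  0  0  0  0  0  0  0]
 [ 0  0  0  0  0  4 13  8  7  0  0  0  0  0]
 [ 0  0  0  0  0  0  2  2 11  7  0  0  0  0]
 [ 0  0  0  0  0  0  0  0 11  9  0  0  0  0]
 [ 0  0  0  0  0  0  0  0 15  3  0  0  0  0]
 [ 0  0  0  0  0  0  0  0  1  0  0  0  0  0]
 [ 0  0  0  0  0  0  0  1  0  0  0  0  0  0]
 [ 0  0  0  0  0  0 27 17  0  0  0  0  0  0]
 [ 0  0  0  0  0  0  3 25  1  0  0  0  0  0]
 [ 0  0  0  0  0  0  1  3  0  0  0  0  0  0]
 [ 0  0  0  0  0  0  0  0  0  0  0  0  0  0]
 [ 0  0  0  0  1  0  0  0  0  0  0  0  0  0]
 [ 0  0  0  0 17 15 24 17  0  0  0  0  0  0]
 [ 0  0  0  0  0  0  0 19  1  0  0  0  0  0]
 [ 0  0  0  0  0  0  0 14  0  0  0  0  0  0]]
```

Emit:
carry_out(
  targets=[
    {"hand":40,"x":0,"y":0,"z":0,"ax":0,"ay":0,"az":0},
    {"hand":40,"x":0,"y":0,"z":0,"ax":0,"ay":0,"az":0},
    {"hand":40,"x":0,"y":0,"z":0,"ax":0,"ay":0,"az":0},
    {"hand":40,"x":0,"y":0,"z":0,"ax":0,"ay":0,"az":0},
    {"hand":40,"x":0,"y":0,"z":0,"ax":0,"ay":0,"az":0},
    {"hand":40,"x":0,"y":0,"z":0,"ax":0,"ay":0,"az":0},
    {"hand":40,"x":0,"y":0,"z":0,"ax":0,"ay":0,"az":0},
    {"hand":40,"x":0,"y":0,"z":0,"ax":0,"ay":0,"az":0},
  ],
)

```text
t: 21.05
tool_pos: [0.5713, 0.0476, 0.2398]
orientation: [2.012, 2.413, -0.0]
force: [0.6, -0.5, 0.5]
opening: 0.0375
gripper_force: 0.0
```

Emit:
carry_out(
  targets=[
    {"hand":40,"x":0,"y":0,"z":0,"ax":0,"ay":0,"az":0},
    {"hand":40,"x":0,"y":0,"z":0,"ax":0,"ay":0,"az":0},
    {"hand":40,"x":0,"y":0,"z":0,"ax":0,"ay":0,"az":0},
    {"hand":40,"x":0,"y":0,"z":0,"ax":0,"ay":0,"az":0},
    {"hand":40,"x":0,"y":0,"z":0,"ax":0,"ay":0,"az":0},
    {"hand":40,"x":0,"y":0,"z":0,"ax":0,"ay":0,"az":0},
    {"hand":40,"x":0,"y":0,"z":0,"ax":0,"ay":0,"az":0},
    {"hand":40,"x":0,"y":0,"z":0,"ax":0,"ay":0,"az":0},
  ],
)

```text
t: 22.05
tool_pos: [0.5713, 0.0476, 0.2398]
orientation: [-2.012, -2.413, 0.0]
force: [0.5, 0.6, -1.0]
opening: 0.0375
gripper_force: 0.0
```

Emit:
carry_out(
  targets=[
    {"hand":40,"x":0,"y":0,"z":0,"ax":0,"ay":0,"az":0},
    {"hand":40,"x":0,"y":0,"z":0,"ax":0,"ay":0,"az":0},
    {"hand":40,"x":0,"y":0,"z":0,"ax":0,"ay":0,"az":0},
    {"hand":40,"x":0,"y":0,"z":0,"ax":0,"ay":0,"az":0},
    {"hand":40,"x":0,"y":0,"z":0,"ax":0,"ay":0,"az":0},
    {"hand":40,"x":0,"y":0,"z":0,"ax":0,"ay":0,"az":0},
    {"hand":40,"x":0,"y":0,"z":0,"ax":0,"ay":0,"az":0},
    {"hand":40,"x":0,"y":0,"z":0,"ax":0,"ay":0,"az":0},
  ],
)

```text
t: 23.05
tool_pos: [0.5713, 0.0476, 0.2399]
orientation: [2.012, 2.413, 0.0]
force: [-0.3, -0.7, -0.1]
opening: 0.0373
gripper_force: 0.0
```

```bash
python3 -c "
from h import *
sw(1.31)
for s in np.arange(1.24,0,-.07): 
  f=1.31-s; print(round(f,2),round(.06*(1-np.cos(f)),4),round(-.06*np.sin(f),4))"
```

```text
tip loc [0.0272 0.0112 0.0539] yaw 1.4376 shift [ 0.0005 -0.0027  0.0019] turn [ 1.000e-04 -0.000e+00  1.276e-01] F hold [-0.56 -0.6 ] -0.1 t 23.05
0.07 0.0001 -0.0042
0.14 0.0006 -0.0084
0.21 0.0013 -0.0125
0.28 0.0023 -0.0166
0.35 0.0036 -0.0206
0.42 0.0052 -0.0245
0.49 0.0071 -0.0282
0.56 0.0092 -0.0319
0.63 0.0115 -0.0353
0.7 0.0141 -0.0387
0.77 0.0169 -0.0418
0.84 0.02 -0.0447
0.91 0.0232 -0.0474
0.98 0.0266 -0.0498
1.05 0.0301 -0.052
1.12 0.0339 -0.054
1.19 0.0377 -0.0557
1.26 0.0417 -0.0571
```

The three seconds have passed. Re-centre on the post and start back.

Emit:
carry_out(
  targets=[
    {"hand":40,"x":0.0005,"y":-0.0027,"z":0,"ax":0,"ay":0,"az":0.1276},
    {"hand":22,"x":0.0005,"y":-0.0027,"z":0,"ax":0,"ay":0,"az":0.1276},
    {"hand":22,"x":0.0005,"y":-0.0027,"z":0,"ax":0,"ay":0,"az":0.1276},
    {"hand":22,"x":0.0005,"y":-0.0027,"z":0,"ax":0,"ay":0,"az":0.1276},
  ],
)

```text
t: 23.55
tool_pos: [0.5686, 0.0476, 0.2399]
orientation: [2.16, 2.282, 0.0]
force: [-0.2, 0.2, -1.2]
opening: 0.0207
gripper_force: 0.0
```

Emit:
carry_out(
  targets=[
    {"hand":22,"x":0.0,"y":-0.0021,"z":0,"ax":0,"ay":0,"az":0.035},
    {"hand":22,"x":0.0001,"y":-0.0042,"z":0,"ax":0,"ay":0,"az":0.07},
    {"hand":22,"x":0.0003,"y":-0.0063,"z":0,"ax":0,"ay":0,"az":0.105},
    {"hand":22,"x":0.0006,"y":-0.0084,"z":0,"ax":0,"ay":0,"az":0.14},
  ],
)

```text
t: 24.05
tool_pos: [0.5601, 0.0478, 0.2399]
orientation: [2.318, 2.12, 0.001]
force: [2.7, 0.5, -2.8]
opening: 0.0205
gripper_force: 1.2
```

Emit:
carry_out(
  targets=[
    {"hand":22,"x":0.0,"y":-0.0021,"z":0,"ax":0,"ay":0,"az":0.035},
    {"hand":22,"x":0.0001,"y":-0.0042,"z":0,"ax":0,"ay":0,"az":0.07},
    {"hand":22,"x":0.0003,"y":-0.0063,"z":0,"ax":0,"ay":0,"az":0.105},
    {"hand":22,"x":0.0006,"y":-0.0084,"z":0,"ax":0,"ay":0,"az":0.14},
    {"hand":22,"x":0.0009,"y":-0.0104,"z":0,"ax":0,"ay":0,"az":0.175},
    {"hand":22,"x":0.0013,"y":-0.0125,"z":0,"ax":0,"ay":0,"az":0.21},
    {"hand":22,"x":0.0018,"y":-0.0146,"z":0,"ax":0,"ay":0,"az":0.245},
    {"hand":22,"x":0.0023,"y":-0.0166,"z":0,"ax":0,"ay":0,"az":0.28},
  ],
)

```text
t: 25.05
tool_pos: [0.5437, 0.0515, 0.2399]
orientation: [2.591, 1.776, 0.0]
force: [2.6, 0.6, -0.5]
opening: 0.0204
gripper_force: 1.3
```

```bash
python3 -c "
from h import *
sw(.9)"
```

```text
tip loc [0.0022 0.0234 0.0539] yaw 0.8876 shift [0.     0.0007 0.0019] turn [ 0.0002 -0.     -0.0124] F hold [ 2.61 -0.26] -0.54 t 25.05
```

Emit:
carry_out(
  targets=[
    {"hand":22,"x":0.0001,"y":-0.0042,"z":0,"ax":0,"ay":0,"az":0.07},
    {"hand":22,"x":0.0006,"y":-0.0084,"z":0,"ax":0,"ay":0,"az":0.14},
    {"hand":22,"x":0.0013,"y":-0.0125,"z":0,"ax":0,"ay":0,"az":0.21},
    {"hand":22,"x":0.0023,"y":-0.0166,"z":0,"ax":0,"ay":0,"az":0.28},
    {"hand":22,"x":0.0036,"y":-0.0206,"z":0,"ax":0,"ay":0,"az":0.35},
    {"hand":22,"x":0.0052,"y":-0.0245,"z":0,"ax":0,"ay":0,"az":0.42},
    {"hand":22,"x":0.0071,"y":-0.0282,"z":0,"ax":0,"ay":0,"az":0.49},
    {"hand":22,"x":0.0092,"y":-0.0319,"z":0,"ax":0,"ay":0,"az":0.56},
  ],
)

```text
t: 26.05
tool_pos: [0.5168, 0.0714, 0.2395]
orientation: [2.982, 0.989, -0.002]
force: [1.5, -0.8, -0.4]
opening: 0.0204
gripper_force: 0.5
```

Emit:
carry_out(
  targets=[
    {"hand":22,"x":0.0001,"y":-0.0042,"z":0,"ax":0,"ay":0,"az":0.07},
    {"hand":22,"x":0.0006,"y":-0.0084,"z":0,"ax":0,"ay":0,"az":0.14},
    {"hand":22,"x":0.0013,"y":-0.0125,"z":0,"ax":0,"ay":0,"az":0.21},
    {"hand":22,"x":0.0023,"y":-0.0166,"z":0,"ax":0,"ay":0,"az":0.28},
  ],
)

```text
t: 26.55
tool_pos: [0.5087, 0.086, 0.2396]
orientation: [3.09, 0.563, -0.002]
force: [1.2, -1.0, -0.2]
opening: 0.0205
gripper_force: 0.5
```

```bash
python3 -c "
from h import *
sw(-.06)"
```

```text
tip loc [-0.0208  0.0671  0.0536] yaw 0.0464 shift [ 0.0009 -0.0065  0.0016] turn [0.0002 0.0014 0.1064] F hold [ 0.82 -1.3 ] -0.2 t 26.55
```

Emit:
carry_out(
  targets=[
    {"hand":22,"x":0.0,"y":-0.0018,"z":0,"ax":0,"ay":0,"az":0.03},
    {"hand":22,"x":0.0001,"y":-0.0036,"z":0,"ax":0,"ay":0,"az":0.06},
    {"hand":22,"x":0.0002,"y":-0.0052,"z":0,"ax":0,"ay":0,"az":0.087},
  ],
)

```text
t: 26.92
tool_pos: [0.5072, 0.091, 0.2396]
orientation: [3.112, 0.432, -0.001]
force: [-1.7, -1.0, -0.1]
opening: 0.0205
gripper_force: 0.6
```

Emit:
carry_out(
  targets=[
    {"hand":22,"x":0.0,"y":-0.0005,"z":0,"ax":0,"ay":0,"az":0.008},
    {"hand":22,"x":0,"y":-0.001,"z":0,"ax":0,"ay":0,"az":0.016},
  ],
)

```text
t: 27.18
tool_pos: [0.5071, 0.092, 0.2397]
orientation: [3.115, 0.409, -0.001]
force: [0.4, -1.4, -1.4]
opening: 0.0205
gripper_force: 0.6
```

Emit:
carry_out(
  targets=[
    {"hand":22,"x":0.0,"y":-0.0005,"z":0,"ax":0,"ay":0,"az":0.008},
    {"hand":22,"x":0,"y":-0.001,"z":0,"ax":0,"ay":0,"az":0.016},
  ],
)

```text
t: 27.42
tool_pos: [0.5069, 0.093, 0.2398]
orientation: [-3.118, -0.383, 0.0]
force: [-0.1, -1.4, -0.9]
opening: 0.0205
gripper_force: 0.6
```

Emit:
carry_out(
  targets=[
    {"hand":22,"x":0.0,"y":-0.0005,"z":0,"ax":0,"ay":0,"az":0.008},
    {"hand":22,"x":0,"y":-0.0005,"z":0,"ax":0,"ay":0,"az":0.008},
  ],
)

```text
t: 27.68
tool_pos: [0.5069, 0.0935, 0.2399]
orientation: [-3.119, -0.372, -0.0]
force: [0.2, -0.3, -0.8]
opening: 0.0203
gripper_force: 0.4
```

Emit:
carry_out(
  targets=[
    {"hand":22,"x":0.0,"y":-0.0005,"z":0,"ax":0,"ay":0,"az":0.008},
    {"hand":22,"x":0,"y":-0.0005,"z":0,"ax":0,"ay":0,"az":0.008},
  ],
)

```text
t: 27.92
tool_pos: [0.5067, 0.094, 0.2399]
orientation: [-3.121, -0.359, -0.0]
force: [0.5, -0.7, -1.3]
opening: 0.0203
gripper_force: 0.4
```

Emit:
carry_out(
  targets=[
    {"hand":22,"x":0.0,"y":-0.0005,"z":0,"ax":0,"ay":0,"az":0.008},
    {"hand":22,"x":0,"y":-0.0005,"z":0,"ax":0,"ay":0,"az":0.008},
  ],
)

```text
t: 28.18
tool_pos: [0.5067, 0.0944, 0.2399]
orientation: [3.122, 0.346, 0.0]
force: [0.7, -1.5, -1.1]
opening: 0.0206
gripper_force: 0.8
```

Emit:
carry_out(
  targets=[
    {"hand":22,"x":0.0,"y":-0.0005,"z":0,"ax":0,"ay":0,"az":0.008},
    {"hand":22,"x":0,"y":-0.0005,"z":0,"ax":0,"ay":0,"az":0.008},
  ],
)

```text
t: 28.42
tool_pos: [0.5066, 0.0948, 0.2399]
orientation: [3.123, 0.334, 0.0]
force: [0.8, -3.4, -0.5]
opening: 0.0207
gripper_force: 1.8
```

Emit:
carry_out(
  targets=[
    {"hand":22,"x":0.0,"y":-0.0005,"z":0,"ax":0,"ay":0,"az":0.008},
    {"hand":22,"x":0,"y":-0.0005,"z":0,"ax":0,"ay":0,"az":0.008},
  ],
)

```text
t: 28.68
tool_pos: [0.5065, 0.0951, 0.2399]
orientation: [3.124, 0.321, 0.001]
force: [1.7, -5.6, -2.0]
opening: 0.0206
gripper_force: 2.7
```

```bash
python3 -c "
from h import *
sw(-.09)"
```

```text
tip loc [-0.0196  0.0763  0.0539] yaw -0.1096 shift [0.     0.001  0.0019] turn [ 0.0008 -0.0003 -0.0196] F hold [-0.11 -5.89] -1.96 t 28.675
```

The parking pin is felt (5.9 N). Open, lift clear, then check and re-bed the carrier.

Emit:
carry_out(
  targets=[
    {"hand":40,"x":0,"y":0.005,"z":0,"ax":0,"ay":0,"az":0},
    {"hand":40,"x":0,"y":0.005,"z":0,"ax":0,"ay":0,"az":0},
    {"hand":40,"x":0,"y":0.005,"z":-0.03,"ax":0,"ay":0,"az":0},
    {"hand":40,"x":0,"y":0.005,"z":-0.08,"ax":0,"ay":0,"az":0},
    {"hand":0,"x":0,"y":0.005,"z":-0.08,"ax":0,"ay":0,"az":0},
    {"hand":0,"x":0,"y":0.005,"z":-0.08,"ax":0,"ay":0,"az":0},
  ],
)

```text
t: 29.42
tool_pos: [0.5073, 0.0907, 0.3196]
orientation: [-3.125, -0.322, -0.0]
force: [-0.4, -0.0, -0.3]
opening: 0.0217
gripper_force: 0.0
```

```bash
python3 -c "
from h import *
go(-.07,0,.115);go(-.07,0,.029)
P=[]
p,d=grab('scene')
for v in range(210,300):
  for u in range(225,345):
    if d[v,u]>0:
      X=bydepth('scene',u,v,d[v,u]); l=RH.T@(X[:2]-O)
      if .036<X[2]<.046 and -.1<l[0]<-.01 and -.02<l[1]<.02: P.append((*l,X[2]))
P=np.array(P);print(len(P),P.min(0),P.max(0),np.median(P,0))"
```

```text
tip loc [-0.0204  0.072   0.1336] yaw -0.109 shift [-0.0415  0.0769  0.0186] turn [-3.00e-04 -1.00e-04 -1.09e-01] F hold [-0.41  0.09] -0.3 t 29.425
tip loc [-0.0204  0.072   0.1336] yaw -0.109 shift [-0.0415  0.077   0.1046] turn [-3.00e-04 -1.00e-04 -1.09e-01] F hold [-0.41  0.09] -0.3 t 29.425
56 [-0.0263701  -0.01432717  0.03636214] [-0.0166183   0.01703975  0.04341056] [-0.02369387  0.0041321   0.04131396]
```

Emit:
carry_out(
  targets=[
    {"hand":0,"x":-0.0205,"y":0.038,"z":0.0,"ax":0,"ay":0,"az":-0.109},
    {"hand":0,"x":-0.0415,"y":0.077,"z":0.0186,"ax":0,"ay":0,"az":-0.109},
    {"hand":0,"x":-0.0415,"y":0.077,"z":0.0186,"ax":0,"ay":0,"az":-0.109},
    {"hand":0,"x":-0.0415,"y":0.077,"z":0.06,"ax":0,"ay":0,"az":-0.109},
    {"hand":0,"x":-0.0415,"y":0.077,"z":0.1046,"ax":0,"ay":0,"az":-0.109},
    {"hand":0,"x":-0.0415,"y":0.077,"z":0.1046,"ax":0,"ay":0,"az":-0.109},
  ],
)

```text
t: 30.22
tool_pos: [0.4799, 0.0076, 0.211]
orientation: [-3.1, -0.491, 0.014]
force: [-0.2, -0.0, 0.2]
opening: 0.0003
gripper_force: 0.0
```

```bash
python3 -c "
from h import *
go(-.0385,0,.029)"
```

```text
tip loc [-0.0736  0.0021  0.0251] yaw 0.0002 shift [ 0.0335  0.0013 -0.0042] turn [-0.004   0.0085  0.0002] F hold [-0.2   0.02] 0.19 t 30.225
```

Emit:
carry_out(
  targets=[
    {"hand":0,"x":0.002,"y":0,"z":0,"ax":0,"ay":0,"az":0},
    {"hand":0,"x":0.01,"y":0,"z":0,"ax":0,"ay":0,"az":0},
    {"hand":0,"x":0.018,"y":0,"z":0,"ax":0,"ay":0,"az":0},
    {"hand":0,"x":0.024,"y":0,"z":0,"ax":0,"ay":0,"az":0},
    {"hand":0,"x":0.028,"y":0,"z":0,"ax":0,"ay":0,"az":0},
    {"hand":0,"x":0.029,"y":0,"z":0,"ax":0,"ay":0,"az":0},
    {"hand":0,"x":0.029,"y":0,"z":0,"ax":0,"ay":0,"az":0},
  ],
)

```text
t: 31.1
tool_pos: [0.5099, 0.0157, 0.2151]
orientation: [-3.103, -0.492, 0.001]
force: [0.1, 0.3, 0.2]
opening: 0.0005
gripper_force: 0.0
```

```bash
python3 -c "
from h import *
go(-.036,0,.029)"
```

```text
tip loc [-0.0411 -0.0002  0.0291] yaw -0.0 shift [ 0.005  -0.0002  0.0001] turn [-0.0001  0.0004 -0.    ] F hold [0.15 0.24] 0.23 t 31.1
```

Emit:
carry_out(
  targets=[
    {"hand":0,"x":0.001,"y":0,"z":0,"ax":0,"ay":0,"az":0},
    {"hand":0,"x":0.002,"y":0,"z":0,"ax":0,"ay":0,"az":0},
    {"hand":0,"x":0.003,"y":0,"z":0,"ax":0,"ay":0,"az":0},
    {"hand":0,"x":0.004,"y":0,"z":0,"ax":0,"ay":0,"az":0},
  ],
)

```text
t: 31.6
tool_pos: [0.5139, 0.0169, 0.2152]
orientation: [3.103, 0.491, 0.0]
force: [0.6, 0.1, 0.5]
opening: 0.0006
gripper_force: 0.0
```

Emit:
carry_out(
  targets=[
    {"hand":0,"x":0.0005,"y":0,"z":0,"ax":0,"ay":0,"az":0},
    {"hand":0,"x":0.001,"y":0,"z":0,"ax":0,"ay":0,"az":0},
    {"hand":0,"x":0.0015,"y":0,"z":0,"ax":0,"ay":0,"az":0},
  ],
)

```text
t: 31.98
tool_pos: [0.5153, 0.0174, 0.2152]
orientation: [-3.103, -0.492, -0.0]
force: [0.2, -0.6, -1.0]
opening: 0.0001
gripper_force: 0.0
```

Emit:
carry_out(
  targets=[
    {"hand":0,"x":0.0005,"y":0,"z":0,"ax":0,"ay":0,"az":0},
    {"hand":0,"x":0.0005,"y":0,"z":0,"ax":0,"ay":0,"az":0},
  ],
)

```text
t: 32.22
tool_pos: [0.5156, 0.0175, 0.2152]
orientation: [3.103, 0.492, -0.001]
force: [-2.4, -1.1, 1.7]
opening: 0.0003
gripper_force: 0.9
```

Contact comes at the same spot as before, so the carrier never left the stop. One more light push, then withdraw.

Emit:
carry_out(
  targets=[
    {"hand":0,"x":0.0005,"y":0,"z":0,"ax":0,"ay":0,"az":0},
    {"hand":0,"x":0.0005,"y":0,"z":0,"ax":0,"ay":0,"az":0},
  ],
)

```text
t: 32.48
tool_pos: [0.5158, 0.0175, 0.2151]
orientation: [3.103, 0.491, -0.002]
force: [-4.1, -2.4, 4.4]
opening: 0.0005
gripper_force: 2.6
```

Emit:
carry_out(
  targets=[
    {"hand":0,"x":-0.005,"y":0,"z":0,"ax":0,"ay":0,"az":0},
    {"hand":0,"x":-0.025,"y":0,"z":0,"ax":0,"ay":0,"az":0},
    {"hand":0,"x":-0.025,"y":0,"z":-0.05,"ax":0,"ay":0,"az":0},
    {"hand":0,"x":-0.03,"y":0,"z":-0.1,"ax":0,"ay":0,"az":0},
    {"hand":0,"x":-0.08,"y":0,"z":-0.13,"ax":0,"ay":0,"az":0},
    {"hand":0,"x":-0.08,"y":0,"z":-0.13,"ax":0,"ay":0,"az":0},
    {"hand":0,"x":-0.08,"y":0,"z":-0.13,"ax":0,"ay":0,"az":0},
  ],
)

```text
t: 33.35
tool_pos: [0.4402, -0.007, 0.3451]
orientation: [3.103, 0.491, 0.002]
force: [-0.1, 0.5, -0.2]
opening: 0.0008
gripper_force: 0.0
```

```bash
python3 -c "
from h import *
p,d=grab('scene');A=[];B=[]
for v in range(200,300):
  for u in range(225,345):
    if d[v,u]>0:
      X=bydepth('scene',u,v,d[v,u]); l=RH.T@(X[:2]-O)
      if .036<X[2]<.046 and -.1<l[0]<-.01 and -.02<l[1]<.02: A.append((*l,X[2]))
      if .055<X[2]<.085 and -.05<l[0]<.02 and .03<l[1]<.1: B.append((*l,X[2]))
for P in(A,B): P=np.array(P);print(len(P),P.min(0).round(4),P.max(0).round(4),np.median(P,0).round(4))"
```

```text
60 [-0.0265 -0.0142  0.0361] [-0.0174  0.0165  0.0435] [-0.0236  0.0042  0.0411]
64 [-0.0239  0.0662  0.0558] [-0.0142  0.0769  0.0792] [-0.0206  0.0735  0.0683]
```

```bash
python3 -c "
from h import *
print(robot.close_job())"
```

```text
the job is handed in; nothing more can be done
None
```

I handed the job in at about 33 s with the carrier against the stop and the clip back on its parking pin; the feeler and the swing can't be read directly, so this rests on contact forces and depth images, and the hand-in gave no verdict.

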